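# Gauge the groove in a tooling board and log its depth

## Robot

A 7-joint arm with a two-finger parallel gripper is mounted at the origin on the work surface. World frame = base frame: x ahead of the robot, y to its left, z up, the work surface at z = 0. Lengths are in m, angles in rad, forces in N, time in s.
With the tool pointing down it reaches from about 0.425 to 0.925 m from the base axis. Payload 6.8 kg.
Tool frame: the origin (TCP) lies on the front face of the gripper's body, between the roots of the fingers; the fingertips stand 73 mm ahead of it and the grasp point (between the pads) lies 54 mm ahead of it (tcp_to_tips is the distance from the TCP to the fingertips, in m); z points along the fingers, x is the direction in which the jaws open and shut, and the axes are right-handed (so a half turn about z gives the same grasp; the last joint's range is limited). The gripper opens to 85 mm and grips with 20 to 120 N. Pads are 22 mm wide; open, the fingers measure 114 mm over their backs; the gripper's body (76 mm by 85 mm) begins 54 mm behind the grasp point. The pads swing forward as they close: fully open they stand 13 mm farther back than shut.
Start: joints at [1.15, 0.477, 0.022, 1.555, -0.011, 1.109, -0.083], TCP at [0.208, -0.642, 0.304] pointing down, gripper open.
Joint ranges: [-2.96, 2.96], [-0.34, 2.1], [-1.41, 1.46], [0.24, 2.44], [-1.37, 4.51], [0.17, 1.92], [-2.96, 2.96]. Speed limits (rad/s): [2.39, 2.39, 3.14, 3.14, 3.14, 3.14, 3.14].

## Interface

Orientations are given as a unit quaternion [w, x, y, z].
In Python, from station import get_obs, read_camera, hand_in, look_for, silhouettes, tcp_to_tips gives the robot as it stands. The module is installed in compiled form; this text tells all that it offers.
- The arm moves only by the tool apply_moves, never from a script. Its argument "moves" is a list of rows, each a list of 3 entries, a list of its own where there are three numbers: the shift along the tool's x, y, z in units of 25 mm (1.0 is 25 mm), then the turn, a rotation vector about the tool's x, y, z in units of 10 degrees (1.0 is 10 degrees), then the gripper's target within -1 to 1 (fully open at 1, half-way at 0, shut at -1). In form: [[[dx, dy, dz], [rx, ry, rz], jaw], ...]. A call has 1 to 20 rows; each row is the pose to reach, as a shift and turn from the pose commanded when the call began, along the tool's axes at that moment; what a row does not reach only later rows make up. A row lasts 1/8 s, in which the tool goes at most 62.5 mm and 10.7 degrees, less where a joint would pass 70% of its speed; a pose out of reach is approached as far as the arm can. A call with a gripper value outside its range is refused whole. The fingers move at their own pace and stop on an object; "force" is the grip in N (left out, the last holds). Time passes only in rows, so rows that repeat a pose let the fingers close. It gives the time, the measured TCP pose, the force and the opening at its end, in the units of the state.
- get_obs(): the state, without advancing time (a new reading comes with each control period).
- read_camera(name): name is "scene" or "top" or "wrist"; returns a dict with "color" (384x512x3 uint8, red, green, blue), "mtx" (3x3 intrinsics, pixels), "eye" and "rotation" of the camera in the world; the wrist camera has in their place "hand_eye" (4x4, takes a point from camera to tool coordinates, whose origin is the TCP and whose axes are the tool frame's). Camera axes: x right, y up, looking along -z (the intrinsics and any distortion apply to the point x, -y, -z); pixel columns grow to the right and rows downward; lengths in m; the calibration is good to about 2 mm. A picture is of the moment at which its call begins: read the wrist's pose just before it. There is no depth.
- hand_in(): hands the job in, once; it reports no verdict.
Trained networks look in the newest picture that a camera, given by its name, has taken for a name from the list of things; names that differ only in an ending like _2 or _b are one class to them, and where a whole thing is asked for, a point or a joint stands for the part that bears it (a point fixed in the world has none). Each returns a list of dicts, best first, with "conf" (0 to 1); they miss things now and then, are a little off and sometimes report something else, mostly with a low value. They report only what shows in the picture. A call takes as long as a camera call. They do not tell look-alikes from the thing itself.
- look_for(camera, query): "pixel" ([row, column] in pixels, amid what is visible of it).
- silhouettes(camera, query): "mask" (384x512 bool, what is visible of it) and "pixel" ([row, column] in pixels, amid what is visible of it).
The state is a dict: "t": time; "q": joint angles; "joint_vel": joint speeds; "joint_torque": joint torques, N m; "eef_pos": TCP position; "tool_rot": TCP orientation; "contact_force": force on the tool from outside, world axes, zero at the start; "torque": the same for the moment, N m; "gripper_width": opening from 0.0 (shut) to 1.0 (fully open).
Only numpy, scipy, OpenCV 4.12 (cv2) and the standard library are available. Lean on these libraries where they do the work, as an engineer would, in place of code of your own. Each camera call takes 0.05 s, during which the arm holds its last target.

## Task

Push the grooved tooling board along the bed of the depth-gauge stand until its wide groove lies under the gauge's pin, then press the gauge head down until its foot sits flat on the board with the pin in that groove. Leave the gauge down and the board where it is, read the groove's depth, and then slide the runner of the tally rule to that depth, one small graduation per millimetre from zero at the end where the runner is parked.

Things in the scene. Friction and masses are not known exactly. Their poses are not given: they have to be found in the camera images.
- station: Fixed gauge stand. Origin on the table straight below the gauge pin; z up, y along the bed, x across it to the column. Bed 160 x 420 mm, top at 10 mm height; two fences along y (inner faces x = -37, +37 mm, tops at 22 mm), open at both y ends. Column 28 x 32 mm at x = 82 mm; its arm, 34 mm wide, spans the bed at 112 to 128 mm height and carries the gauge head, which slides up and down.
- dial (a point): Centre of the upward-facing round dial (radius 30 mm) that the gauge head carries 62 mm to the +x side of its cap; moves with the head, face 177 mm above the table when up; axes as the stand's. Its hand points along +x when the pin is fully out (24 mm deep) and turns clockwise seen from above, 11.25 degrees per mm that the pin is pushed in (8 mm deep: along -x). Short ticks at every mm of depth, long ones at 20, 15, 10, 5, 0.
- gauge (a joint): Travel of the gauge head, m: 0 = up, grows as it is pressed down. Its steel foot (30 mm along x, 48 mm along y) starts 32 mm above the board's top, so it is flat on the board at about 0.032 (end stop 0.036). No return spring: friction (about 5 N; 5 to 7 N to press) holds it wherever it is left; it can be pulled up again by the cap.
- cap_top (a point): Centre of the top of the gauge head's round black press cap (38 mm diameter, 8 mm thick, on an 18 mm stem, on the stand's z axis); 190 mm above the table when the head is up, about 158 mm when the foot is flat on the board. Moves with the head.
- probe (a joint): How far the sprung steel pin (6 mm diameter, straight down from the middle of the foot) is pushed up into the head, m. 0 = fully out, its tip 24 mm below the foot. With the foot flat on the board, groove depth = 0.024 minus this value. Soft spring, up to 1.6 N. With the head up the tip is 8 mm above the board's top.
- board: Loose grooved board, 70 mm (x) x 190 mm (y) x 40 mm (z), light tan tooling board, about 0.5 kg. Origin: centre of its underside. It lies on the bed between the fences (1 to 2 mm play), y along the bed, top 50 mm above the table; its end faces are at y = -95 and +95 mm. Besides the wide groove it has four narrow ones (8 mm wide, 10 mm deep, at y = -66, -38, 45, 70 mm), not to be gauged.
- groove (a point): Centre of the mouth of the board's wide groove, level with its top face and midway between its two end faces (95 mm to each). The groove is 16 mm wide, runs right across the board (along x) and is 8 to 20 mm deep, differing from board to board. Axes as the board's.
- tally_rule: Fixed tally rule: a low aluminium track 170 mm long (y), 40 mm wide, 14 mm high, with a 30 mm wide white graduated ledge along its +x side. Origin on the table under the middle of the track; z up. Zero of the scale at y = -60 mm, 24 mm of depth at y = +60 mm: 5 mm of scale per mm of depth; a short tick per mm, a long tick at 0, 5, 10, 15, 20.
- tally (a joint): Position of the runner along the rule, m: 0 at the zero tick, growing along the rule's +y to 0.12 at 24 mm. Value to set = 5 x groove depth. About 1.5 N of friction; it stays where it is left. It is parked between 0 and 0.022.
- tally_top (a point): Centre of the top of the runner: a black block 28 mm (x) x 20 mm (y) x 40 mm (z), its top 54.5 mm above the table; a thin pointer blade at its middle reaches over the scale.
Mind the look-alikes: they are no part of the job. Leave any turquoise look-alike of the board alone.

How it is judged:
By the outcome, as a careful person would: the job done as asked, in the order asked, and still so for the second after the job is handed in, with the robot touching nothing.
It also fails if it takes over 64 s, if anything falls off the work surface, if the arm or the gripper's body presses on something with over 40 N, if the wrist force passes 120 N, or if a joint passes its speed limit or range.

## Working session

There is one attempt and no reset: what is moved stays moved. The work goes in short steps, Python scripts to look and compute and a tool call to move; the robot and the scene stay as the last step left them, time stands still between calls to the robot, and variables do not carry over. Pictures are saved under pics/ and viewed, and the job is handed in when it is done.

Besides the shell and the picture viewer there is one more tool, called after "Request:" as name([rows], argument=value, ...), one row to a line, values as JSON. apply_moves: Moves the arm, as the interface text tells. Its arguments: {"type":"object","properties":{"moves":{"type":"array"},"force":{"type":"number"}},"required":["moves"]}

```bash
mkdir -p pics; ls
cat > h.py <<'E'
import numpy as np, cv2
from station import *
def snap(name,fn,scale=1):
    d=read_camera(name); im=d["color"][:,:,::-1].copy()
    cv2.imwrite("pics/"+fn,im); return d
def proj(d,P):
    P=np.atleast_2d(P); R=np.array(d["rotation"]); c=(P-np.array(d["eye"]))@R
    u=np.c_[c[:,0],-c[:,1],-c[:,2]]@np.array(d["mtx"]).T
    return u[:,:2]/u[:,2:]
def ray(d,rc,z):
    v=np.linalg.solve(np.array(d["mtx"]),[rc[1],rc[0],1.]); v=np.array(d["rotation"])@np.array([v[0],-v[1],-v[2]])
    e=np.array(d["eye"]); return e+v*(z-e[2])/v[2]
E
python3 - <<'E'
from h import *
o=get_obs(); print({k:np.round(v,3) for k,v in o.items()})
for n in ["scene","top"]:
    d=snap(n,n+"0.png"); print(n,[ (k,np.round(v,3).tolist()) for k,v in d.items() if k!="color"])
    for q in ["station","dial","cap_top","board","groove","tally_rule","tally_top"]:
        print(q,[(np.round(x["pixel"]).tolist(),round(x["conf"],2)) for x in look_for(n,q)])
E
```

```text
pics
{'t': np.float64(0.0), 'q': array([ 1.15 ,  0.478,  0.022,  1.556, -0.011,  1.109, -0.083]), 'joint_vel': array([-0.001, -0.   ,  0.   ,  0.001,  0.001,  0.001,  0.001]), 'joint_torque': array([-0.0000e+00, -5.9646e+01,  1.6080e+00, -2.8120e+01,  1.2000e-02,
        9.0000e-03, -0.0000e+00]), 'eef_pos': array([ 0.208, -0.642,  0.303]), 'tool_rot': array([-0.   ,  0.809, -0.588, -0.001]), 'contact_force': array([-0.257, -0.754,  0.258]), 'torque': array([-0.017,  0.034,  0.024]), 'gripper_width': np.float64(1.0)}
scene [('mtx', [[410.632, 0.0, 255.095], [0.0, 410.632, 187.679], [0.0, 0.0, 1.0]]), ('eye', [1.048, 0.512, 0.787]), ('rotation', [0.365, 0.173, 0.393, 0.826])]
station [([195.0, 237.0], 0.31)]
dial [([211.0, 194.0], 0.96)]
cap_top [([215.0, 195.0], 0.82)]
board [([139.0, 235.0], 0.88), ([234.0, 395.0], 0.67), ([246.0, 213.0], 0.61)]
groove [([140.0, 236.0], 0.77), ([237.0, 396.0], 0.66), ([252.0, 214.0], 0.64)]
tally_rule [([210.0, 238.0], 0.93), ([212.0, 194.0], 0.53)]
tally_top [([192.0, 234.0], 0.72)]
top [('mtx', [[423.582, 0.0, 248.393], [0.0, 423.582, 190.76], [0.0, 0.0, 1.0]]), ('eye', [0.242, -0.023, 1.161]), ('rotation', [0.71, 0.058, -0.061, -0.699])]
station [([117.0, 264.0], 0.9)]
dial [([92.0, 261.0], 0.72)]
cap_top [([97.0, 262.0], 0.56)]
board [([133.0, 255.0], 0.95), ([251.0, 137.0], 0.71), ([287.0, 370.0], 0.63)]
groove [([250.0, 135.0], 0.82), ([131.0, 260.0], 0.67), ([281.0, 374.0], 0.59)]
tally_rule [([188.0, 277.0], 0.56)]
tally_top [([194.0, 290.0], 0.53)]
```

Run:
```python
import re
s=open('h.py').read()
s=s.replace('np.array(d["rotation"])','rot(d["rotation"])').replace("from station import *","from station import get_obs, read_camera, hand_in, look_for, silhouettes, tcp_to_tips\nfrom scipy.spatial.transform import Rotation\ndef rot(q): return Rotation.from_quat(q,scalar_first=True).as_matrix()")
open('h.py','w').write(s)
import cv2
for n in ["scene","top"]:
    cv2.imwrite(f"pics/{n}0b.png",cv2.resize(cv2.imread(f"pics/{n}0.png"),(800,600),interpolation=cv2.INTER_CUBIC))
```

```text
(no output)
```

View pics/scene0b.png

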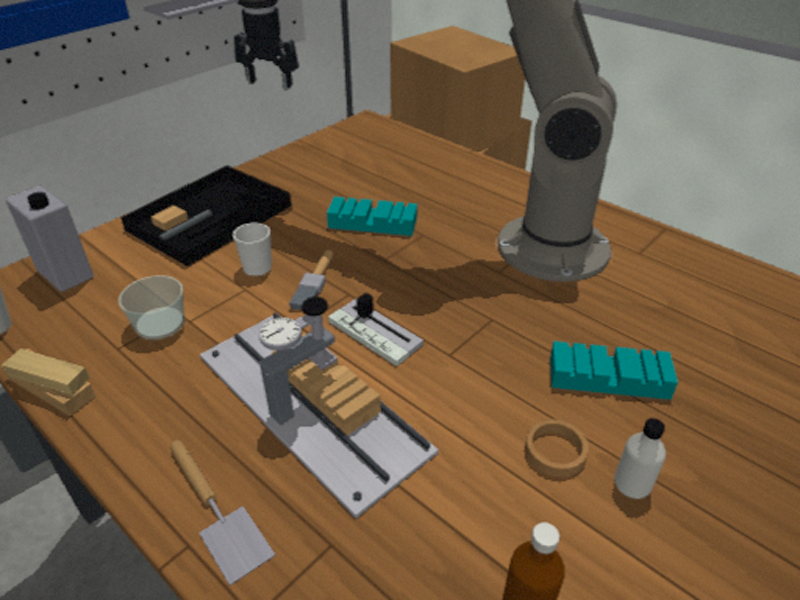

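View pics/top0b.png

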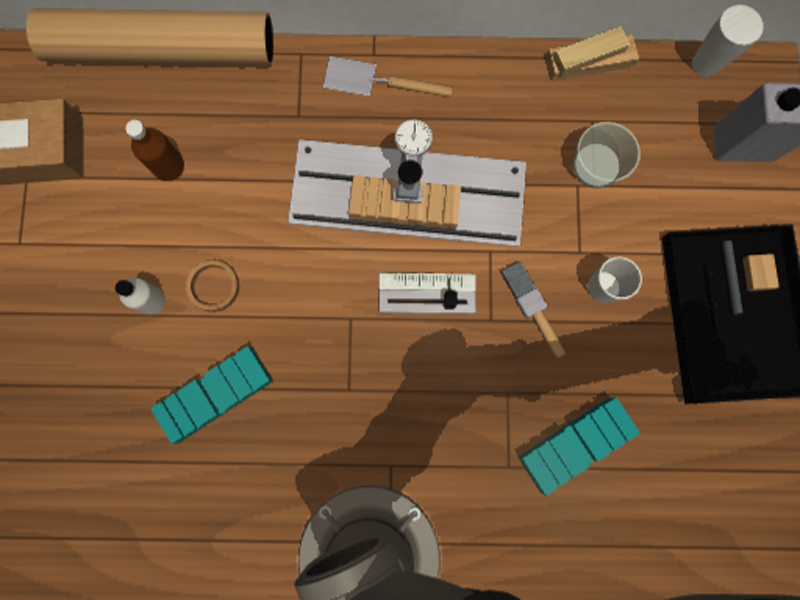

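Run:
```python
import cv2
im=cv2.imread("pics/top0.png")
cv2.imwrite("pics/c1.png",cv2.resize(im[65:165,178:345],(800,479),interpolation=cv2.INTER_CUBIC))
im=cv2.imread("pics/scene0.png")
cv2.imwrite("pics/c2.png",cv2.resize(im[180:330,125:325],(800,600),interpolation=cv2.INTER_CUBIC))
```

```text
(no output)
```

View pics/c1.png

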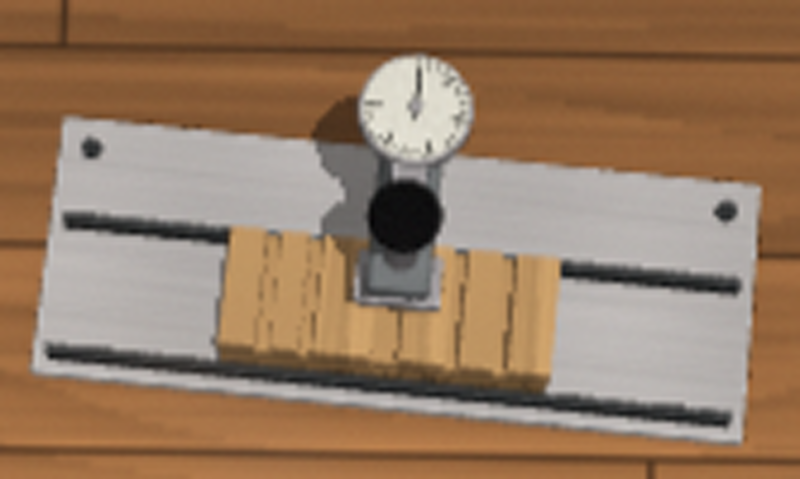

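View pics/c2.png

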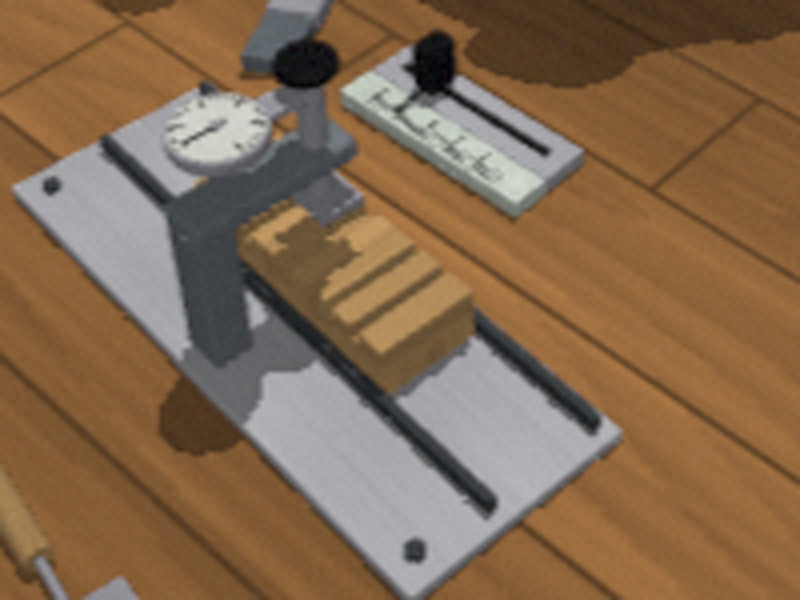

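Run:
```python
from h import *
D={n:read_camera(n) for n in ["top","scene"]}
t=D["top"]; s=D["scene"]
c1=lambda x,y:(65+y/800*167, 178+x/800*167)
c2=lambda x,y:(180+y/4, 125+x/4)
P=lambda d,rc,z:np.round(ray(d,rc,z)[:2],4)
print("bed top", [P(t,c1(*p),.01) for p in [(65,118),(760,186),(740,442),(35,372)]])
print("bed scene", [P(s,c2(*p),.01) for p in [(15,190),(412,600),(620,435)]])
print("cap top",P(t,c1(405,216),.19),"scene",P(s,c2(306,64),.19))
print("dial top",P(t,c1(416,108),.177),"scene",P(s,c2(217,128),.177))
print("board top L", [P(t,c1(*p),.05) for p in [(232,227),(218,345),(560,258),(548,375)]])
print("board scene near end", [P(s,c2(*p),.05) for p in [(474,292),(385,355)]])
for n in D:
  for q in ["cap_top","dial","tally_top","groove"]:
    look=read_camera(n)
    print(n,q,[(np.round(x["pixel"],1).tolist(),round(x["conf"],2),P(D[n],x["pixel"],{"cap_top":.19,"dial":.177,"tally_top":.0545,"groove":.05}[q])) for x in look_for(n,q)[:3]])
im=t["color"][:,:,::-1]
cv2.imwrite("pics/c3.png",cv2.resize(im[165:210,235:315],(800,450),interpolation=cv2.INTER_CUBIC))
im=s["color"][:,:,::-1]
cv2.imwrite("pics/c4.png",cv2.resize(im[180:240,205:280],(750,600),interpolation=cv2.INTER_CUBIC))
```

```text
bed top [array([0.7303, 0.1401]), array([ 0.6948, -0.2761]), array([ 0.5373, -0.2612]), array([0.5726, 0.1518])]
bed scene [array([ 0.6962, -0.2668]), array([0.7322, 0.1465]), array([0.5774, 0.1601])]
cap top [ 0.605  -0.0579] scene [ 0.6099 -0.0504]
dial top [ 0.6681 -0.0634] scene [ 0.6696 -0.0583]
board top L [array([0.649 , 0.0363]), array([0.5787, 0.0426]), array([ 0.6337, -0.1518]), array([ 0.5643, -0.1448])]
board scene near end [array([0.5804, 0.048 ]), array([0.6492, 0.0433])]
top cap_top [([96.7, 261.7], 0.62, array([ 0.6389, -0.0555])), ([130.2, 256.2], 0.26, array([ 0.5545, -0.0432]))]
top dial [([92.4, 264.1], 0.69, array([ 0.6554, -0.0617]))]
top tally_top []
top groove [([283.2, 371.7], 0.96, array([ 0.1958, -0.3478])), ([249.1, 134.2], 0.75, array([0.2732, 0.2667])), ([132.8, 255.6], 0.56, array([ 0.5921, -0.0445]))]
scene cap_top [([212.0, 189.7], 0.65, array([ 0.6626, -0.0295]))]
scene dial [([210.5, 187.8], 0.73, array([ 0.6538, -0.0481]))]
scene tally_top [([193.6, 233.4], 0.66, array([ 0.4439, -0.1204]))]
scene groove [([232.6, 394.4], 0.95, array([0.2771, 0.2809])), ([140.7, 237.6], 0.84, array([ 0.2373, -0.3054])), ([250.3, 216.4], 0.62, array([ 0.6178, -0.0058]))]
```

View pics/c3.png

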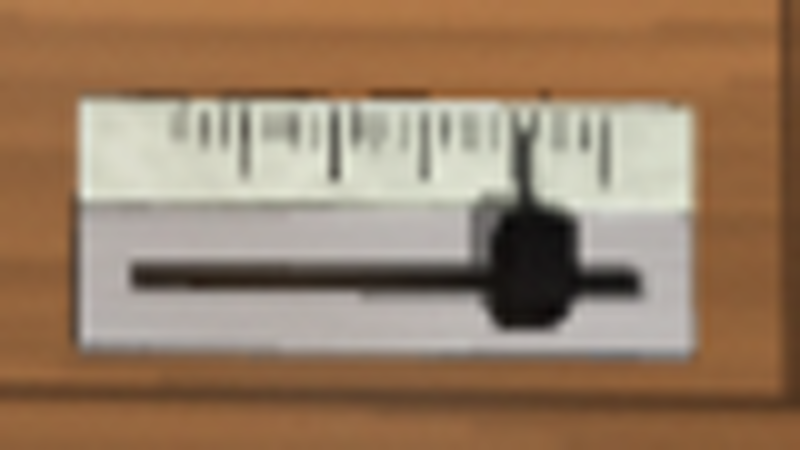

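View pics/c4.png

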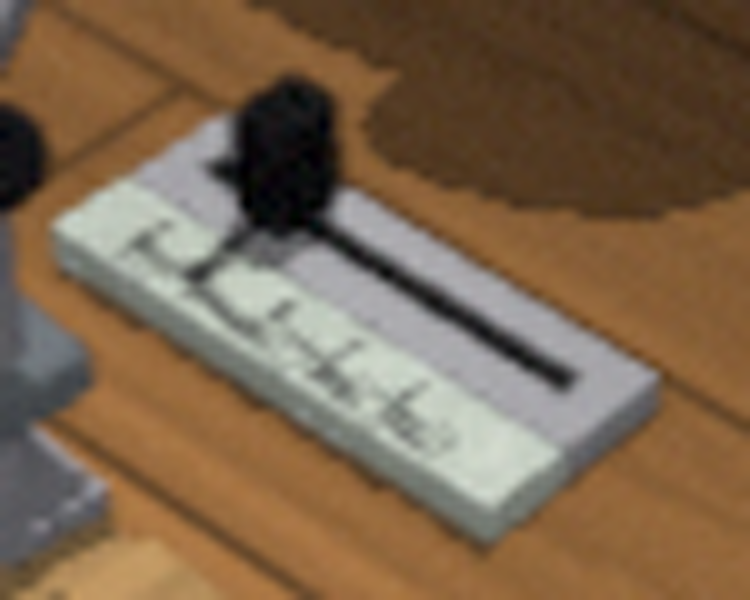

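Run:
```python
import cv2
im=cv2.imread("pics/top0.png")
cv2.imwrite("pics/c5.png",cv2.resize(im[108:150,220:300],(800,420),interpolation=cv2.INTER_CUBIC))
im=cv2.imread("pics/scene0.png")
cv2.imwrite("pics/c6.png",cv2.resize(im[215:285,180:250],(600,600),interpolation=cv2.INTER_CUBIC))
```

```text
(no output)
```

View pics/c5.png

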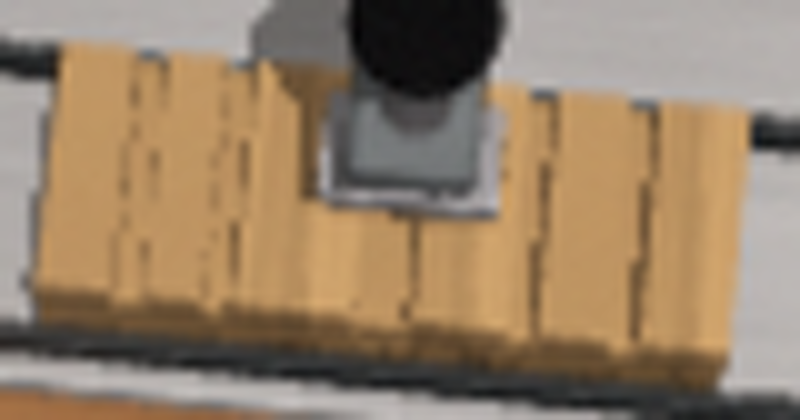

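View pics/c6.png

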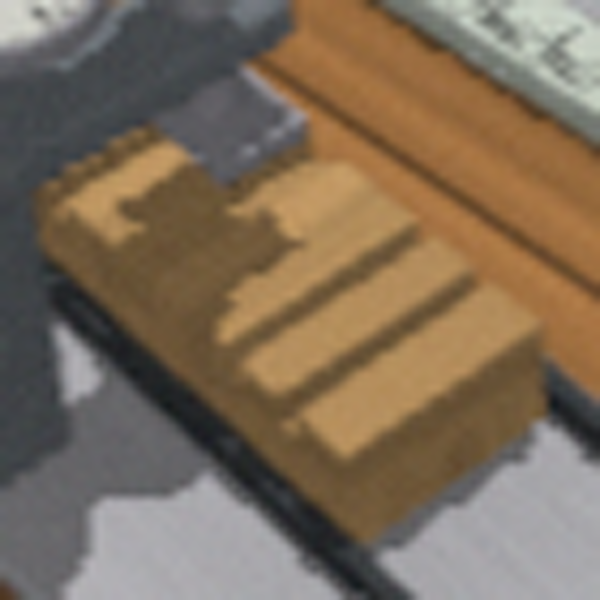

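```bash
cat > fit.py <<'E'
from h import *
from scipy.optimize import least_squares
D={n:read_camera(n) for n in ["top","scene"]}
def c(x0,y0,sx,sy=None):
    sy=sy or sx
    return lambda x,y:((x+.5)/sx-.5+x0,(y+.5)/sy-.5+y0)
c1=c(178,65,800/167,479/100);c2=c(125,180,4);c3=c(235,165,10);c4=c(205,180,10);c5=c(220,108,10);c6=c(180,215,600/70)
# (cam, frame, (x,y,z), pix, sig)
obs=[]
for (a,b),p in zip([(1,1),(1,-1),(-1,-1),(-1,1)],[(65,118),(760,186),(740,442),(35,372)]): obs.append(("top","bed",(a*.08,b*.21,.01),c1(*p),.4))
for (a,b),p in zip([(1,-1),(1,1),(-1,1)],[(15,190),(412,600),(620,435)]): obs.append(("scene","bed",(a*.08,b*.21,.01),c2(*p),.5))
obs+= [("top","st",(0,0,.19),c1(405,216),.4),("scene","st",(0,0,.19),c2(306,61),.5),
("top","st",(.062,0,.177),c1(416,108),.4),("scene","st",(.062,0,.177),c2(218,126),.6),
("top","st",(-.015,.024,.084),c5(318,200),.7),("top","st",(-.015,-.024,.084),c5(495,213),.7)]
for (a,b),p in zip([(1,1),(-1,1),(1,-1),(-1,-1)],[(62,42),(35,290),(748,108),(725,353)]): obs.append(("top","bo",(a*.035,b*.095,.05),c5(*p),.4))
obs+=[("scene","bo",(-.035,.095,.05),c6(545,325),.5),("scene","bo",(.035,.095,.05),c6(350,460),.5)]
obs+=[("top","ta",(-.02,-.085,.014),c3(693,355),.4),("top","ta",(-.02,.085,.014),c3(77,350),.4),("scene","ta",(-.02,.085,.014),c4(658,378),.5)]
def model(p):
    st=p[:3]; ta=p[3:6]; bedc=p[6:8]; by=p[8]; bx=p[9]; r=[]
    for cam,f,P,px,s in obs:
        P=np.array(P,float); pose=ta if f=="ta" else st
        if f=="bed": P[:2]+=bedc
        if f=="bo": P[0]+=bx;P[1]+=by
        th=pose[2]; cs,sn=np.cos(th),np.sin(th)
        W=np.array([pose[0]+cs*P[0]-sn*P[1],pose[1]+sn*P[0]+cs*P[1],P[2]])
        k=10 if cam=="top" else 16
        d=dict(D[cam]); d["eye"]=np.array(d["eye"])+p[k:k+3]
        d["rotation"]=(Rotation.from_rotvec(p[k+3:k+6])*Rotation.from_quat(d["rotation"],scalar_first=True)).as_quat(scalar_first=True)
        r.append((proj(d,W)[0]-px)/s)
    return np.array(r)
def res(p):
    pr=np.r_[p[7]/.001,p[9]/.001, p[10:13]/.002,p[13:16]/.004,p[16:19]/.002,p[19:22]/.004]
    return np.r_[model(p).ravel(),pr]
p0=np.zeros(22);p0[:3]=[.6075,-.054,-.085];p0[3:6]=[.47,-.07,0];p0[6]=.027
if __name__=="__main__":
    s=least_squares(res,p0,loss="soft_l1"); p=s.x
    C=np.linalg.inv(s.jac.T@s.jac); sd=np.sqrt(np.diag(C))
    print(np.round(p,4)); print(np.round(sd,4)[:10])
    for o,r in zip(obs,model(p)): print(o[:3],np.round(r*o[4],2))
    np.save("fit.npy",p)
E
python3 fit.py
```

```text
[ 6.073e-01 -5.760e-02 -8.540e-02  4.333e-01 -9.620e-02  4.900e-03
  2.800e-02 -0.000e+00  4.100e-03 -1.000e-04 -8.000e-04 -3.000e-04
  4.100e-03  0.000e+00  5.000e-04 -2.000e-04  8.000e-04  3.000e-04
  8.000e-04 -2.300e-03 -1.000e-04  9.000e-04]
[0.0031 0.003  0.0041 0.0033 0.0032 0.01   0.0009 0.0007 0.0008 0.0007]
('top', 'bed', (0.08, 0.21, 0.01)) [-0.3  -0.32]
('top', 'bed', (0.08, -0.21, 0.01)) [-0.03 -0.29]
('top', 'bed', (-0.08, -0.21, 0.01)) [0.41 0.18]
('top', 'bed', (-0.08, 0.21, 0.01)) [-1.02  0.05]
('scene', 'bed', (0.08, -0.21, 0.01)) [-0.82 -0.41]
('scene', 'bed', (0.08, 0.21, 0.01)) [-0.22 -0.05]
('scene', 'bed', (-0.08, 0.21, 0.01)) [ 1.05 -1.06]
('top', 'st', (0, 0, 0.19)) [ 0.09 -0.45]
('scene', 'st', (0, 0, 0.19)) [ 0.04 -0.1 ]
('top', 'st', (0.062, 0, 0.177)) [-0.02  0.16]
('scene', 'st', (0.062, 0, 0.177)) [-0.08  0.51]
('top', 'st', (-0.015, 0.024, 0.084)) [-0.16  0.44]
('top', 'st', (-0.015, -0.024, 0.084)) [0.13 0.91]
('top', 'bo', (0.035, 0.095, 0.05)) [-0.02  0.13]
('top', 'bo', (-0.035, 0.095, 0.05)) [-0.12 -0.31]
('top', 'bo', (0.035, -0.095, 0.05)) [0.04 0.29]
('top', 'bo', (-0.035, -0.095, 0.05)) [0.23 0.26]
('scene', 'bo', (-0.035, 0.095, 0.05)) [-0.05  0.4 ]
('scene', 'bo', (0.035, 0.095, 0.05)) [-0.19  0.29]
('top', 'ta', (-0.02, -0.085, 0.014)) [ 0.25 -0.  ]
('top', 'ta', (-0.02, 0.085, 0.014)) [-0.   -0.18]
('scene', 'ta', (-0.02, 0.085, 0.014)) [0.69 0.02]
```

```bash
cat >> h.py <<'E'
def plan(pos,R=None,ref=None):
    """shift (25mm units) and turn (10deg) in tool axes from measured pose"""
    o=get_obs() if ref is None else ref
    R0=rot(o["tool_rot"]); sh=R0.T@(np.array(pos)-o["eef_pos"])/.025
    tr=np.zeros(3) if R is None else Rotation.from_matrix(R0.T@R).as_rotvec()/np.radians(10)
    print("shift",np.round(sh,3).tolist(),"turn",np.round(tr,3).tolist(),"t",round(float(o["t"]),2))
def Rdown(a,tilt=0):
    """tool z down, tool x at world angle a (rad); """
    x=np.array([np.cos(a),np.sin(a),0]); z=np.array([0,0,-1.]); return np.c_[x,np.cross(z,x),z]
def wcam(d,o):
    H=np.array(d["hand_eye"]); R=rot(o["tool_rot"]); d=dict(d)
    d["eye"]=R@H[:3,3]+o["eef_pos"]; d["rotation"]=Rotation.from_matrix(R@H[:3,:3]).as_quat(scalar_first=True); return d
E
python3 - <<'E'
from h import *
o=get_obs();d=read_camera("wrist");print(np.round(d["hand_eye"],4).tolist(),np.round(d["mtx"],1).tolist(),[k for k in d]);print(tcp_to_tips, o["t"])
try: print(tcp_to_tips())
except Exception as e: print(e)
E
```

```text
[[1.0, -0.0004, 0.0013, 0.0001], [-0.0001, -0.9657, -0.2595, -0.0663], [0.0013, 0.2595, -0.9657, -0.0694], [0.0, 0.0, 0.0, 1.0]] [[286.9, 0.0, 255.2], [0.0, 286.9, 187.5], [0.0, 0.0, 1.0]] ['color', 'mtx', 'hand_eye']
0.0726 1.8
'float' object is not callable
```

```bash
cat >> h.py <<'E'
def Rt(a,tilt):
    """tool x at angle a, tool y horizontal before tilt; tilt>0 swings z toward tool y"""
    return Rdown(a)@Rotation.from_rotvec([-tilt,0,0]).as_matrix()
E
python3 - <<'E'
from h import *
R=Rt(np.pi/2-.085,np.radians(25)); print(np.round(R,3))
plan([.46,-.05,.36],R); plan([.509,-.050,.216],R)
E
```

```text
[[ 0.085  0.903  0.421]
 [ 0.996 -0.077 -0.036]
 [ 0.     0.423 -0.906]]
shift [-19.436, -16.891, -2.244] turn [-0.687, 3.411, -15.387] t 1.85
shift [-18.833, -18.756, 3.516] turn [-0.687, 3.411, -15.387] t 1.85
```

Request:
apply_moves([
  [[-19.44,-16.89,-2.24],[-0.69,3.41,-15.39],1],
  [[-19.44,-16.89,-2.24],[-0.69,3.41,-15.39],1],
  [[-19.44,-16.89,-2.24],[-0.69,3.41,-15.39],1],
  [[-19.44,-16.89,-2.24],[-0.69,3.41,-15.39],1],
  [[-19.44,-16.89,-2.24],[-0.69,3.41,-15.39],1],
  [[-19.44,-16.89,-2.24],[-0.69,3.41,-15.39],1],
  [[-19.44,-16.89,-2.24],[-0.69,3.41,-15.39],1],
  [[-19.44,-16.89,-2.24],[-0.69,3.41,-15.39],1],
  [[-19.44,-16.89,-2.24],[-0.69,3.41,-15.39],1],
  [[-19.44,-16.89,-2.24],[-0.69,3.41,-15.39],1],
  [[-19.44,-16.89,-2.24],[-0.69,3.41,-15.39],1],
  [[-19.44,-16.89,-2.24],[-0.69,3.41,-15.39],1],
  [[-19.44,-16.89,-2.24],[-0.69,3.41,-15.39],1],
  [[-19.44,-16.89,-2.24],[-0.69,3.41,-15.39],1],
  [[-19.44,-16.89,-2.24],[-0.69,3.41,-15.39],1],
  [[-19.44,-16.89,-2.24],[-0.69,3.41,-15.39],1],
  [[-18.83,-18.76,3.52],[-0.69,3.41,-15.39],1],
  [[-18.83,-18.76,3.52],[-0.69,3.41,-15.39],1],
  [[-18.83,-18.76,3.52],[-0.69,3.41,-15.39],1],
])

```text
t: 4.22
eef_pos: [0.5087, -0.0497, 0.2129]
tool_rot: [0.158, 0.72, 0.66, 0.146]
contact_force: [-0.2, -1.0, 0.6]
gripper_width: 0.999
```

Run:
```python
from h import *
o=get_obs();d=snap("wrist","w1.png"); print(o["eef_pos"],o["q"])
im=cv2.rotate(d["color"][:,:,::-1],cv2.ROTATE_180)
cv2.imwrite("pics/w1b.png",cv2.resize(im,(800,600),interpolation=cv2.INTER_CUBIC))
```

```text
[ 0.50874523 -0.04968466  0.21292768] [ 0.35551484  0.23658604 -0.4533999   2.25240422  0.60255179  0.29301646
  0.87269363]
```

View pics/w1b.png

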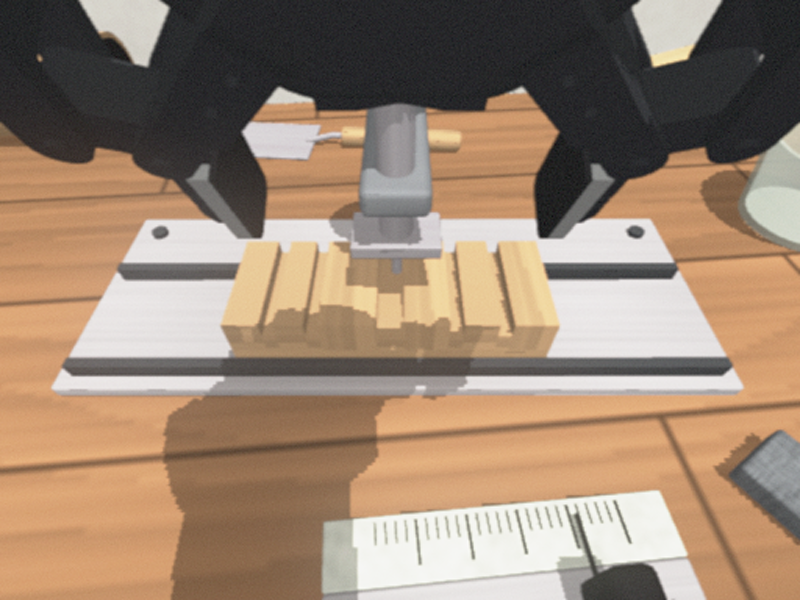

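Run:
```python
import cv2
im=cv2.rotate(cv2.imread("pics/w1.png"),cv2.ROTATE_180)
cv2.imwrite("pics/w1c.png",cv2.resize(im[125:245,190:310],(780,600)[::1] if 0 else (600,600),interpolation=cv2.INTER_CUBIC))
```

```text
(no output)
```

View pics/w1c.png

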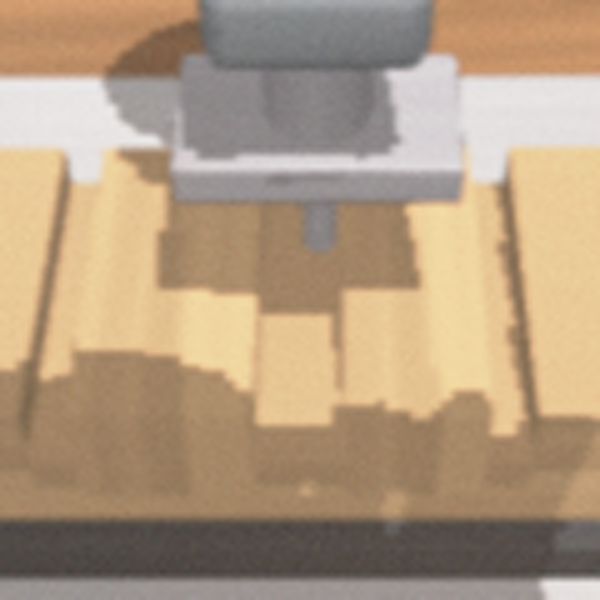

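```bash
cat >> h.py <<'E'
def unrot(x,y,s=1.5625,x0=0,y0=0):
    return (383-((y+.5)/s-.5+y0), 511-((x+.5)/s-.5+x0))  # (row,col)
E
python3 - <<'E'
from h import *
o=get_obs();d=wcam(read_camera("wrist"),o)
for n,p,z in [("bd +y front",(222,326),.05),("bd +y back",(247,242),.05),("bd -y front",(557,325),.05),("bd -y back",(535,242),.05),
 ("bed +yf",(53,390),.01),("bed +yb",(146,220),.01),("bed -yb",(652,220),.01),("bed -yf",(741,388),.01),("foot f",(352,257),.082),("foot f",(440,257),.082),("rule",(323,522),.014),("rule",(660,491),.014),("tick0",(630,543),.014),("tick20",(420,565),.014),("tick 24",(375,545),.014),("bladetip",(577,517),.016)]:
    print(n,np.round(ray(d,unrot(*p),z)[:2],4))
c=lambda x,y:unrot(x,y,5,190,125)
for n,p,z in [("pin tip",(319,250),.058),("groove L",(252,392),.05),("groove R",(342,398),.05),("groove L",(258,285),.05),("groove R",(342,290),.05)]:
    print(n,np.round(ray(d,c(*p),z)[:2],4))
E
```

```text
bd +y front [0.5775 0.0438]
bd +y back [0.6456 0.039 ]
bd -y front [ 0.5617 -0.1398]
bd -y back [ 0.6287 -0.1465]
bed +yf [0.5699 0.1536]
bed +yb [0.7261 0.1415]
bed -yb [ 0.6884 -0.2698]
bed -yf [ 0.5349 -0.2538]
foot f [ 0.592  -0.0307]
foot f [ 0.5878 -0.0767]
rule [ 0.4813 -0.0089]
rule [ 0.4811 -0.1768]
tick0 [ 0.4596 -0.1521]
tick20 [ 0.4592 -0.0533]
tick 24 [ 0.4692 -0.0333]
bladetip [ 0.4724 -0.1306]
pin tip [ 0.6013 -0.0545]
groove L [ 0.5759 -0.0406]
groove R [ 0.5732 -0.0561]
groove L [ 0.6011 -0.043 ]
groove R [ 0.5984 -0.0585]
```

Run:
```python
from h import *
R=Rt(np.pi/2-.085,0)
plan([.509,.075,.26],R); plan([.616,.0745,.26],R); plan([.616,.0745,.103],R)
```

```text
shift [4.962, 0.422, -1.874] turn [2.466, -0.005, -0.004] t 4.33
shift [5.308, 4.299, -0.094] turn [2.466, -0.005, -0.004] t 4.33
shift [5.301, 1.679, 5.613] turn [2.466, -0.005, -0.004] t 4.33
```

Request:
apply_moves([
  [[4.96,0.42,-1.87],[2.47,0,0],-1],
  [[4.96,0.42,-1.87],[2.47,0,0],-1],
  [[5.31,4.3,-0.09],[2.47,0,0],-1],
  [[5.31,4.3,-0.09],[2.47,0,0],-1],
  [[5.31,4.3,-0.09],[2.47,0,0],-1],
  [[5.3,1.68,5.61],[2.47,0,0],-1],
  [[5.3,1.68,5.61],[2.47,0,0],-1],
  [[5.3,1.68,5.61],[2.47,0,0],-1],
  [[5.3,1.68,5.61],[2.47,0,0],-1],
])

```text
t: 5.45
eef_pos: [0.6151, 0.0732, 0.1057]
tool_rot: [0.001, 0.737, 0.676, -0.0]
contact_force: [-0.5, -0.6, 0.3]
gripper_width: 0.0
```

Run:
```python
from h import *
o=get_obs();d=snap("wrist","w2.png"); print(o["eef_pos"],o["contact_force"],o["gripper_width"])
im=cv2.rotate(d["color"][:,:,::-1],cv2.ROTATE_180)
cv2.imwrite("pics/w2b.png",cv2.resize(im,(800,600),interpolation=cv2.INTER_CUBIC))
d=snap("top","t2.png"); im=d["color"][:,:,::-1]
cv2.imwrite("pics/t2b.png",cv2.resize(im[65:165,178:345],(800,479),interpolation=cv2.INTER_CUBIC))
```

```text
[0.61512972 0.07318509 0.1056621 ] [-0.53339308 -0.55955925  0.33110623] 0.00039542929518615214
```

View pics/w2b.png

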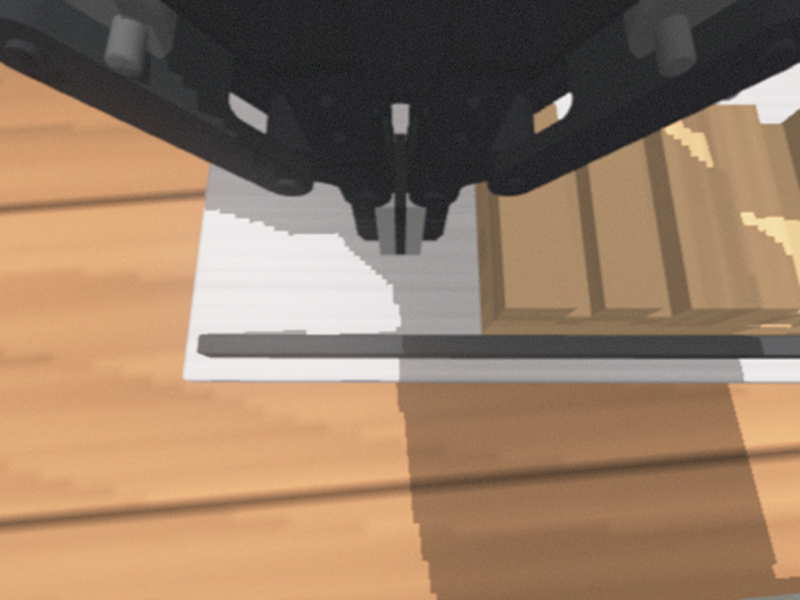

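View pics/t2b.png

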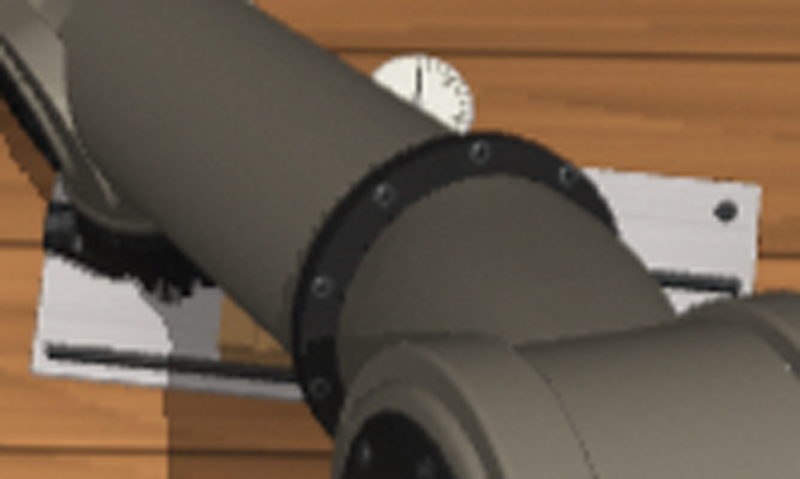

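Request:
apply_moves([
  [[-0.4,0,0],[0,0,0],-1],
  [[-0.48,0,0],[0,0,0],-1],
  [[-0.56,0,0],[0,0,0],-1],
  [[-0.56,0,0],[0,0,0],-1],
])

```text
t: 6.05
eef_pos: [0.6162, 0.0596, 0.1067]
tool_rot: [0.002, 0.736, 0.676, 0.002]
contact_force: [-0.7, 0.8, -0.1]
gripper_width: -0.004
```

Run:
```python
from h import *
o=get_obs();d=snap("wrist","w3.png"); print(o["eef_pos"],o["contact_force"],o["gripper_width"])
im=cv2.rotate(d["color"][:,:,::-1],cv2.ROTATE_180)
cv2.imwrite("pics/w3b.png",cv2.resize(im,(800,600),interpolation=cv2.INTER_CUBIC))
```

```text
[0.61616326 0.05956549 0.10672815] [-0.68148989  0.77327631 -0.1189581 ] -0.00373994576629471
```

View pics/w3b.png

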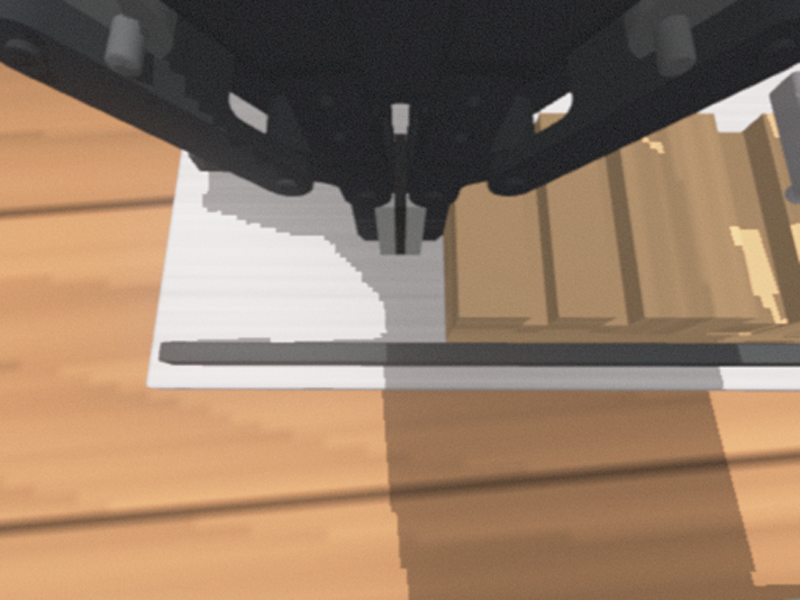

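Request:
apply_moves([
  [[-0.04,0,0],[0,0,0],-1],
  [[-0.08,0,0],[0,0,0],-1],
  [[-0.08,0,0],[0,0,0],-1],
])

```text
t: 6.48
eef_pos: [0.6159, 0.0577, 0.1064]
tool_rot: [0.002, 0.736, 0.677, 0.001]
contact_force: [0.8, -0.8, 0.3]
gripper_width: -0.003
```

Run:
```python
from h import *
o=get_obs();d=snap("wrist","w4.png"); print(o["eef_pos"],o["contact_force"])
a=cv2.imread("pics/w3.png");b=cv2.imread("pics/w4.png")
f=lambda i:cv2.resize(cv2.rotate(i,cv2.ROTATE_180)[40:240,250:512],(786,600),interpolation=cv2.INTER_CUBIC)
cv2.imwrite("pics/w4b.png",f(b))
```

```text
[0.61590818 0.05771089 0.10639111] [ 0.79882575 -0.79125075  0.31192984]
```

View pics/w4b.png

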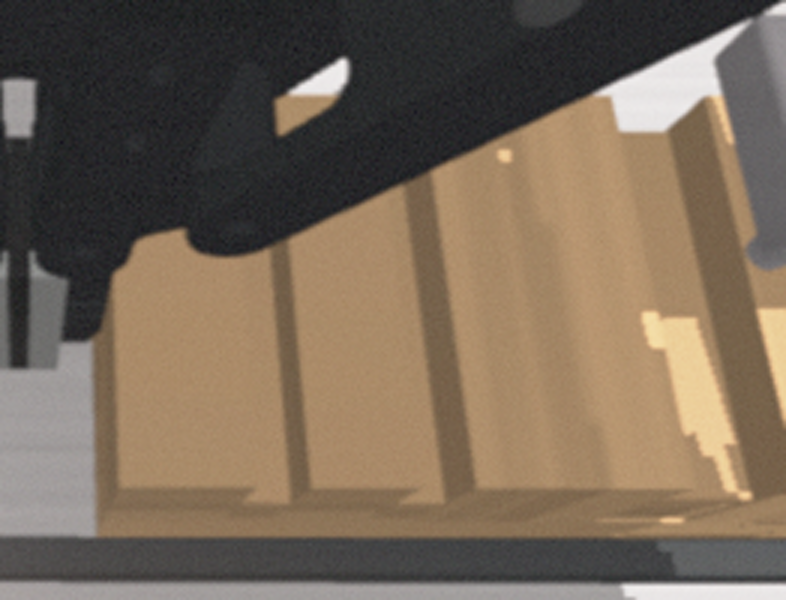

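```bash
cat >> h.py <<'E'
def shiftof(fa,fb,box):
    """rotated-image box x0,y0,x1,y1; displacement of content from a to b"""
    f=lambda n:cv2.cvtColor(cv2.rotate(cv2.imread("pics/"+n),cv2.ROTATE_180),cv2.COLOR_BGR2GRAY).astype(np.float32)
    x0,y0,x1,y1=box; t=f(fa)[y0:y1,x0:x1]; m=12; g=f(fb)[y0-m:y1+m,x0-m:x1+m]
    s=4; t=cv2.resize(t,None,fx=s,fy=s,interpolation=cv2.INTER_CUBIC); g=cv2.resize(g,None,fx=s,fy=s,interpolation=cv2.INTER_CUBIC)
    r=cv2.matchTemplate(g,t,cv2.TM_CCOEFF_NORMED); _,v,_,l=cv2.minMaxLoc(r); return (l[0]/s-m,l[1]/s-m,round(v,3))
E
python3 - <<'E'
from h import *
for n,b in [("board",(280,150,410,205)),("bedcorner",(85,195,130,255)),("fenceend",(90,215,130,245)),("pin",(490,40,500,135))]:
    print(n,shiftof("w3.png","w4.png",b))
E
```

```text
board (-3.5, 0.25, 0.966)
bedcorner (-3.75, -0.25, 0.994)
fenceend (-3.75, -0.25, 0.994)
pin (-3.5, 1.0, 0.943)
```

Request:
apply_moves([
  [[-0.04,0,0],[0,0,0],-1],
  [[-0.08,0,0],[0,0,0],-1],
  [[-0.08,0,0],[0,0,0],-1],
])

```text
t: 6.9
eef_pos: [0.6158, 0.0561, 0.1065]
tool_rot: [0.002, 0.736, 0.677, 0.002]
contact_force: [-0.2, 1.4, -1.3]
gripper_width: 0.004
```

Run:
```python
from h import *
o=get_obs();d=snap("wrist","w5.png"); print(o["eef_pos"],o["contact_force"])
for n,b in [("board",(280,150,410,205)),("bedcorner",(85,195,130,255)),("fenceend",(90,215,130,245)),("pin",(490,40,500,135))]:
    print(n,shiftof("w4.png","w5.png",b))
b=cv2.imread("pics/w5.png")
f=lambda i:cv2.resize(cv2.rotate(i,cv2.ROTATE_180)[40:240,250:512],(786,600),interpolation=cv2.INTER_CUBIC)
cv2.imwrite("pics/w5b.png",f(b))
```

```text
[0.61578287 0.05605924 0.10649905] [-0.2275812   1.36901271 -1.29563492]
board (-3.25, 0.25, 0.978)
bedcorner (-2.75, 0.0, 0.998)
fenceend (-2.75, 0.0, 0.999)
pin (-4.0, 1.5, 0.914)
```

View pics/w5b.png

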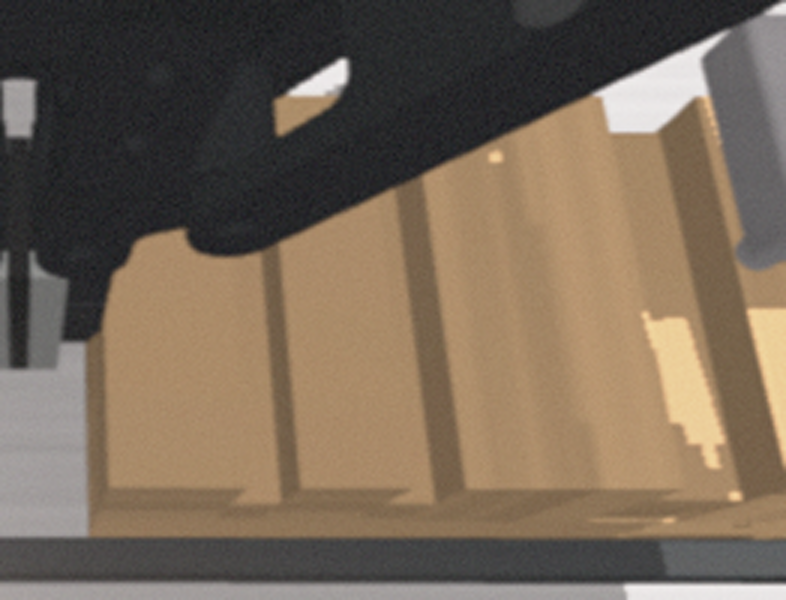

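Request:
apply_moves([
  [[-0.06,0,0],[0,0,0],-1],
  [[-0.12,0,0],[0,0,0],-1],
  [[-0.12,0,0],[0,0,0],-1],
])

```text
t: 7.32
eef_pos: [0.6155, 0.0527, 0.1065]
tool_rot: [0.002, 0.736, 0.677, 0.002]
contact_force: [-0.1, 1.7, -0.3]
gripper_width: -0.001
```

Run:
```python
from h import *
o=get_obs();d=snap("wrist","w6.png"); print(o["eef_pos"],o["contact_force"])
for n,b in [("board",(280,150,410,205)),("bedcorner",(85,195,130,255)),("fenceend",(90,215,130,245)),("pin",(490,40,500,135))]:
    print(n,shiftof("w5.png","w6.png",b))
b=cv2.imread("pics/w6.png")
f=lambda i:cv2.resize(cv2.rotate(i,cv2.ROTATE_180)[40:240,250:512],(786,600),interpolation=cv2.INTER_CUBIC)
cv2.imwrite("pics/w6b.png",f(b))
```

```text
[0.61549608 0.05271099 0.10648643] [-0.11612814  1.66644208 -0.29135866]
board (0.0, 0.0, 0.992)
bedcorner (-6.0, 0.0, 0.999)
fenceend (-6.0, 0.0, 0.999)
pin (-8.75, 4.5, 0.804)
```

View pics/w6b.png

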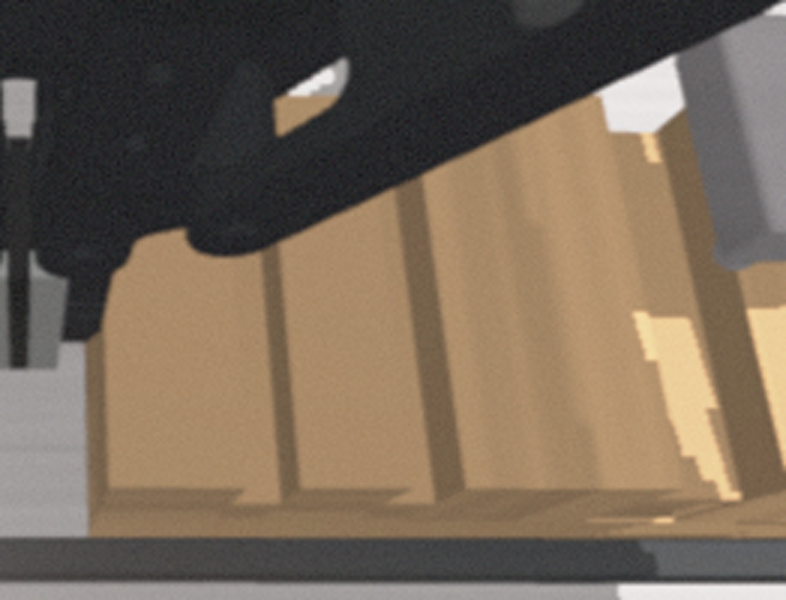

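Run:
```python
from h import *
R=Rt(np.pi/2-.085,np.radians(25))
plan([.617,.075,.26]); plan([.509,.07,.26],R);plan([.509,-.058,.216],R)
```

```text
shift [0.891, 0.016, -6.141] turn [0.0, 0.0, 0.0] t 7.38
shift [0.326, -4.272, -6.163] turn [-2.471, 0.002, 0.002] t 7.38
shift [-4.775, -3.848, -4.398] turn [-2.471, 0.002, 0.002] t 7.38
```

Request:
apply_moves([
  [[-0.02,0,0],[0,0,0],-1],
  [[-0.02,0,0],[0,0,0],-1],
  [[0.9,0,0],[0,0,0],-1],
  [[0.9,0,-6.1],[0,0,0],-1],
  [[0.9,0,-6.1],[0,0,0],-1],
  [[0.9,0,-6.1],[0,0,0],-1],
  [[0.33,-4.27,-6.16],[-2.47,0,0],1],
  [[0.33,-4.27,-6.16],[-2.47,0,0],1],
  [[0.33,-4.27,-6.16],[-2.47,0,0],1],
  [[-4.78,-3.85,-4.4],[-2.47,0,0],1],
  [[-4.78,-3.85,-4.4],[-2.47,0,0],1],
  [[-4.78,-3.85,-4.4],[-2.47,0,0],1],
  [[-4.78,-3.85,-4.4],[-2.47,0,0],1],
])

```text
t: 9.0
eef_pos: [0.5088, -0.0589, 0.216]
tool_rot: [0.16, 0.72, 0.66, 0.146]
contact_force: [-0.2, -0.2, 0.7]
gripper_width: 0.998
```

Run:
```python
from h import *
o=get_obs();d=snap("wrist","w7.png"); print(o["eef_pos"],o["contact_force"],o["joint_vel"].round(2))
im=cv2.rotate(cv2.imread("pics/w7.png"),cv2.ROTATE_180)
cv2.imwrite("pics/w7c.png",cv2.resize(im[125:245,190:310],(600,600),interpolation=cv2.INTER_CUBIC))
```

```text
[ 0.50883772 -0.05889806  0.21596352] [-0.16112759 -0.20133434  0.67431725] [-0.03 -0.01 -0.03 -0.01 -0.   -0.   -0.01]
```

View pics/w7c.png

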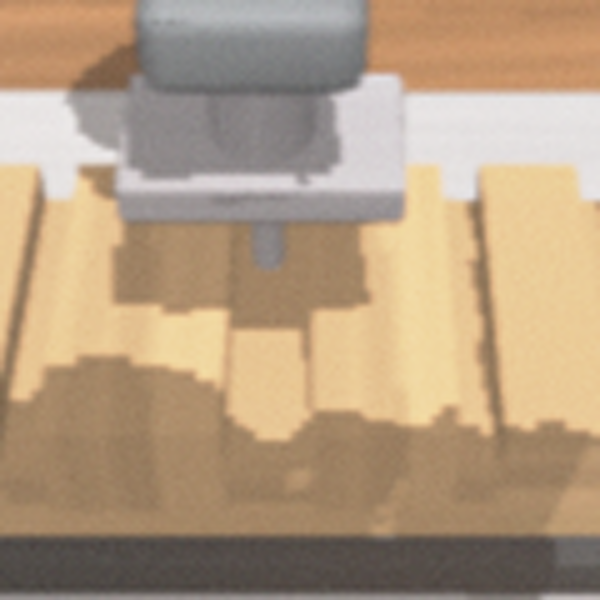

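Run:
```python
from h import *
o=get_obs();d=wcam(read_camera("wrist"),o)
c=lambda x,y:unrot(x,y,5,190,125)
y=np.array([.085,.996])
for n,p,z in [("pin tip",(268,266),.058),("groove L",(226,350),.05),("groove R",(310,350),.05),("groove L",(231,270),.05),("foot L",(118,220),.082),("foot R",(404,220),.082)]:
    P=ray(d,c(*p),z)[:2]; print(n,np.round(P,4),round(float(P@y),4))
```

```text
pin tip [ 0.606  -0.0535] -0.0018
groove L [ 0.593  -0.0447] 0.0059
groove R [ 0.5916 -0.0601] -0.0096
groove L [ 0.6132 -0.0464] 0.0059
foot L [ 0.5958 -0.0285] 0.0222
foot R [ 0.5917 -0.0764] -0.0258
```

Run:
```python
from h import *
R=Rt(np.pi/2-.085,0)
plan([.509,-.0555,.31],R); plan([.606,-.0555,.31],R); plan([.606,-.0555,.285],R)
```

```text
shift [0.049, 1.559, -3.391] turn [2.506, -0.002, 0.012] t 9.1
shift [0.37, 5.062, -1.754] turn [2.506, -0.002, 0.012] t 9.1
shift [0.37, 4.638, -0.848] turn [2.506, -0.002, 0.012] t 9.1
```

Request:
apply_moves([
  [[0.05,1.56,-3.39],[2.5,0,0],-1],
  [[0.05,1.56,-3.39],[2.5,0,0],-1],
  [[0.05,1.56,-3.39],[2.5,0,0],-1],
  [[0.37,5.06,-1.75],[2.5,0,0],-1],
  [[0.37,5.06,-1.75],[2.5,0,0],-1],
  [[0.37,5.06,-1.75],[2.5,0,0],-1],
  [[0.37,4.64,-0.85],[2.5,0,0],-1],
  [[0.37,4.64,-0.85],[2.5,0,0],-1],
])

```text
t: 10.1
eef_pos: [0.6038, -0.0558, 0.2832]
tool_rot: [-0.001, 0.736, 0.677, -0.002]
contact_force: [-0.8, -1.1, 0.1]
gripper_width: -0.004
```

Run:
```python
from h import *
o=get_obs();d=snap("wrist","w8.png"); print(o["eef_pos"],o["tool_rot"],o["contact_force"])
im=cv2.rotate(cv2.imread("pics/w8.png"),cv2.ROTATE_180)
cv2.imwrite("pics/w8b.png",cv2.resize(im,(800,600),interpolation=cv2.INTER_CUBIC))
d=snap("scene","s8.png")
cv2.imwrite("pics/s8b.png",cv2.resize(cv2.imread("pics/s8.png")[100:300,100:367],(800,600),interpolation=cv2.INTER_CUBIC))
```

```text
[ 0.60383568 -0.0558149   0.28316645] [-0.00101889  0.73566389  0.67734418 -0.00156989] [-0.78118971 -1.10303037  0.102078  ]
```

View pics/w8b.png

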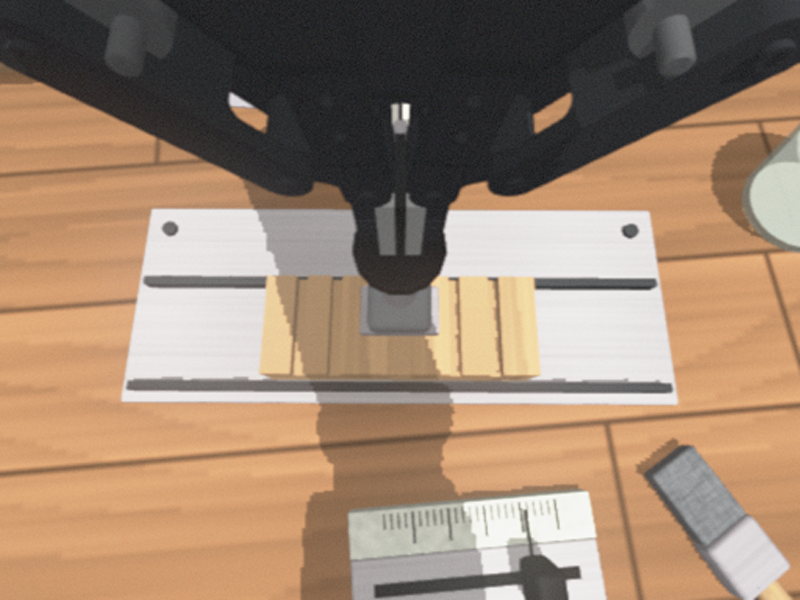

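View pics/s8b.png

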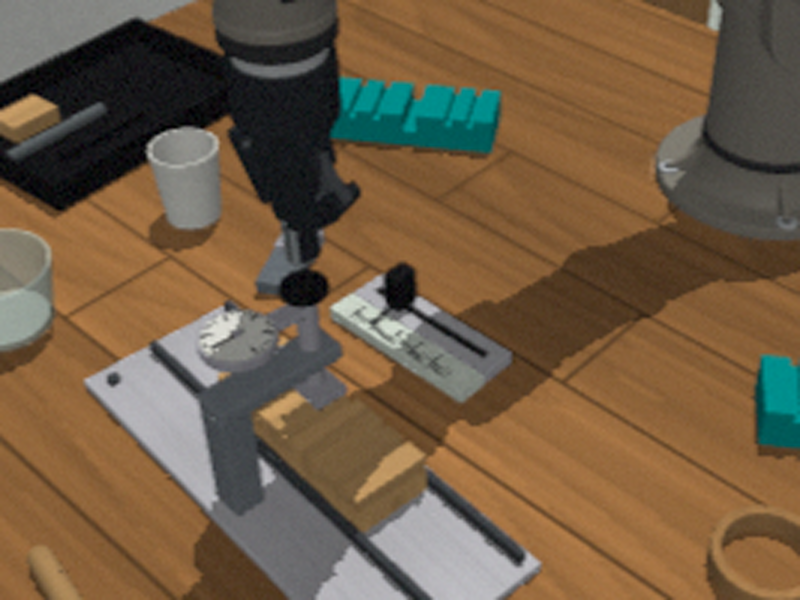

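Run:
```python
from h import *
o=get_obs();d=wcam(read_camera("wrist"),o)
for p in [(354,250),(446,250),(400,295),(400,250)]: print(p,np.round(ray(d,unrot(*p),.19),4))
print(np.round(o["eef_pos"],4))
```

```text
(354, 250) [ 0.6085 -0.0379  0.19  ]
(446, 250) [ 0.6055 -0.074   0.19  ]
(400, 295) [ 0.5886 -0.0544  0.19  ]
(400, 250) [ 0.607 -0.056  0.19 ]
[ 0.6051 -0.0561  0.2852]
```

Request:
apply_moves([
  [[0,0.08,0.7],[0,0,0],-1],
  [[0,0.08,0.85],[0,0,0],-1],
  [[0,0.08,1.0],[0,0,0],-1],
  [[0,0.08,1.15],[0,0,0],-1],
  [[0,0.08,1.3],[0,0,0],-1],
  [[0,0.08,1.45],[0,0,0],-1],
  [[0,0.08,1.6],[0,0,0],-1],
  [[0,0.08,1.75],[0,0,0],-1],
  [[0,0.08,1.9],[0,0,0],-1],
  [[0,0.08,2.0],[0,0,0],-1],
])

```text
t: 11.5
eef_pos: [0.607, -0.0573, 0.2346]
tool_rot: [-0.0, 0.736, 0.676, -0.001]
contact_force: [-4.9, -1.7, 6.3]
gripper_width: -0.0
```

Request:
apply_moves([
  [[0,0,0.04],[0,0,0],-1],
  [[0,0,0.08],[0,0,0],-1],
  [[0,0,0.12],[0,0,0],-1],
])

```text
t: 11.88
eef_pos: [0.607, -0.0573, 0.2317]
tool_rot: [-0.0, 0.736, 0.676, -0.001]
contact_force: [-4.3, -1.2, 6.0]
gripper_width: -0.002
```

Request:
apply_moves([
  [[0,0,0.03],[0,0,0],-1],
  [[0,0,0.06],[0,0,0],-1],
])

```text
t: 12.12
eef_pos: [0.6071, -0.0573, 0.2307]
tool_rot: [0.0, 0.737, 0.676, -0.001]
contact_force: [-7.1, -1.1, 13.5]
gripper_width: -0.001
```

Request:
apply_moves([
  [[0,0,0.02],[0,0,0],-1],
  [[0,0,0.03],[0,0,0],-1],
  [[0,0,0.03],[0,0,0],-1],
])

```text
t: 12.5
eef_pos: [0.6071, -0.0573, 0.2307]
tool_rot: [0.0, 0.737, 0.676, -0.001]
contact_force: [-7.4, -0.9, 14.7]
gripper_width: -0.004
```

Request:
apply_moves([
  [[0,0,-0.3],[0,0,0],-1],
  [[0,0,-1.2],[0,0,0],-1],
  [[0,3.16,-1.4],[0,0,0],1],
  [[0,3.16,-1.4],[0,0,0],1],
  [[0,3.16,-1.4],[0,0,0],1],
  [[0,3.16,-1.4],[0,0,0],1],
])

```text
t: 13.25
eef_pos: [0.6855, -0.0635, 0.2637]
tool_rot: [-0.0, 0.736, 0.677, -0.001]
contact_force: [0.4, 0.5, 0.3]
gripper_width: 0.844
```

Run:
```python
from h import *
o=get_obs();d=snap("wrist","w9.png"); print(o["eef_pos"],o["contact_force"])
im=cv2.rotate(cv2.imread("pics/w9.png"),cv2.ROTATE_180)
cv2.imwrite("pics/w9b.png",cv2.resize(im,(800,600),interpolation=cv2.INTER_CUBIC))
```

```text
[ 0.68549185 -0.06351981  0.26366796] [0.35948303 0.45332024 0.32591224]
```

View pics/w9b.png

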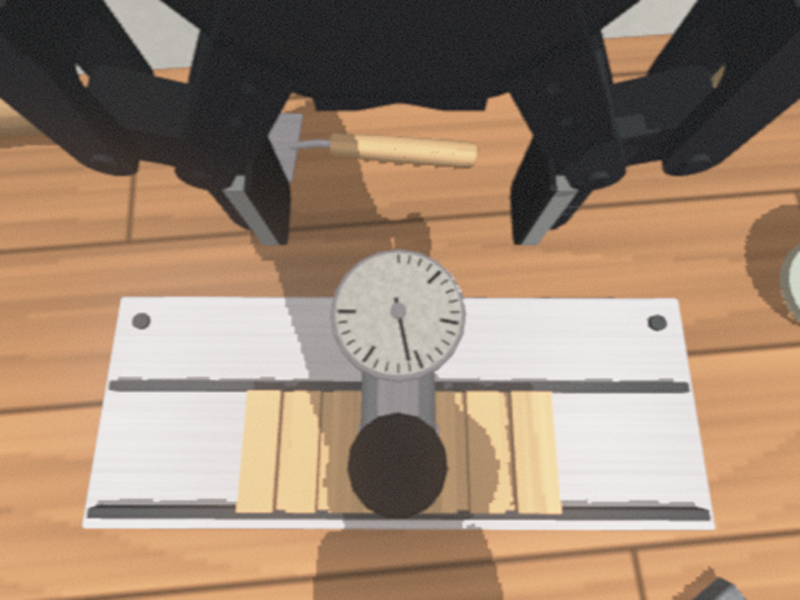

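Run:
```python
import cv2
im=cv2.rotate(cv2.imread("pics/w9.png"),cv2.ROTATE_180)
cv2.imwrite("pics/w9c.png",cv2.resize(im[155:247,208:302],(600,587),interpolation=cv2.INTER_CUBIC))
```

```text
(no output)
```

View pics/w9c.png

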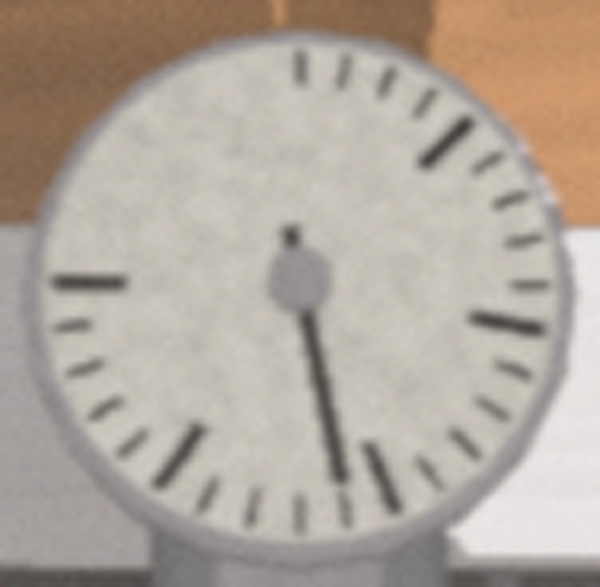

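Run:
```python
from h import *
im=cv2.rotate(cv2.imread("pics/w9.png"),cv2.ROTATE_180)
g=cv2.cvtColor(im,cv2.COLOR_BGR2GRAY)[155:247,208:302]
g=cv2.resize(g,None,fx=8,fy=8,interpolation=cv2.INTER_CUBIC)
o=get_obs();d=wcam(read_camera("wrist"),o)
def W(x,y): return ray(d,unrot(x,y,8,208,155),.145)[:2]
k=8/6.383
ticks={24:(300,68),10:(382,480),9:(347,510),8:(299,515),7:(252,510),5:(180,458),0:(88,282),15:(508,324),20:(445,143),16:(530,286)}
def ang(dep): return -np.radians((24-dep)*11.25)
# centroid-refine each tick
pts={}
for t,(x,y) in ticks.items():
    x*=k;y*=k;r=22
    yy,xx=np.mgrid[int(y)-r:int(y)+r+1,int(x)-r:int(x)+r+1]; w=g[yy,xx].astype(float); w=np.clip(np.percentile(w,60)-20-w,0,None)
    pts[t]=W((xx*w).sum()/w.sum(),(yy*w).sum()/w.sum())
# hand line: rows
H=[]
for row in np.arange(335,470,8):
    y=row*k; xs=np.arange(int((300)*k),int(352*k)); v=g[int(y),xs].astype(float); w=np.clip(np.percentile(v,70)-25-v,0,None); H.append(W((xs*w).sum()/w.sum(),y))
H=np.array(H)
from scipy.optimize import least_squares
rad={t:1 for t in pts}
f=lambda p:[ np.angle(np.exp(1j*(np.arctan2(q[1]-p[1],q[0]-p[0])-p[2]-ang(t)))) for t,q in pts.items()]
s=least_squares(f,[*W(298*k,278*k),-.085]); print(s.x,np.degrees(s.fun).round(1))
c=s.x
vx=cv2.fitLine(H.astype(np.float32),cv2.DIST_L2,0,1e-6,1e-6).ravel(); dr=vx[:2]
if dr@(H[-1]-H[0])<0: dr=-dr
a1=np.arctan2(dr[1],dr[0]); q=H[-1]; a2=np.arctan2(q[1]-c[1],q[0]-c[0])
for a in (a1,a2): print("depth",24+np.degrees((a-c[2]+0) - 2*np.pi*(a-c[2]>0))/11.25)
```

```text
[ 0.66847782 -0.06091607 -0.08693335] [ 0.1  0.  -0.1  0.2 -0.1  0.  -0.1  0.1  0.1 -0.3]
depth 9.04589264512078
depth 9.02788423687741
```

Run:
```python
from h import *
plan([.50,-.12,.26],Rt(np.pi/2,0))
```

```text
shift [-2.869, -7.201, 0.168] turn [-0.004, 0.004, -0.482] t 13.35
```

Request:
apply_moves([
  [[-2.87,-7.2,0.15],[0,0,-0.48],1],
  [[-2.87,-7.2,0.15],[0,0,-0.48],1],
  [[-2.87,-7.2,0.15],[0,0,-0.48],1],
  [[-2.87,-7.2,0.15],[0,0,-0.48],1],
  [[-2.87,-7.2,0.15],[0,0,-0.48],1],
  [[-2.87,-7.2,0.15],[0,0,-0.48],1],
])

```text
t: 14.1
eef_pos: [0.5023, -0.1194, 0.2609]
tool_rot: [0.001, 0.707, 0.707, 0.001]
contact_force: [0.1, -0.0, -0.3]
gripper_width: 0.999
```

Run:
```python
from h import *
o=get_obs();d=snap("wrist","w10.png"); print(o["eef_pos"],o["contact_force"])
im=cv2.rotate(cv2.imread("pics/w10.png"),cv2.ROTATE_180)
cv2.imwrite("pics/w10b.png",cv2.resize(im,(800,600),interpolation=cv2.INTER_CUBIC))
```

```text
[ 0.50231846 -0.11935195  0.26092249] [ 0.11465385 -0.01712336 -0.32268357]
```

View pics/w10b.png

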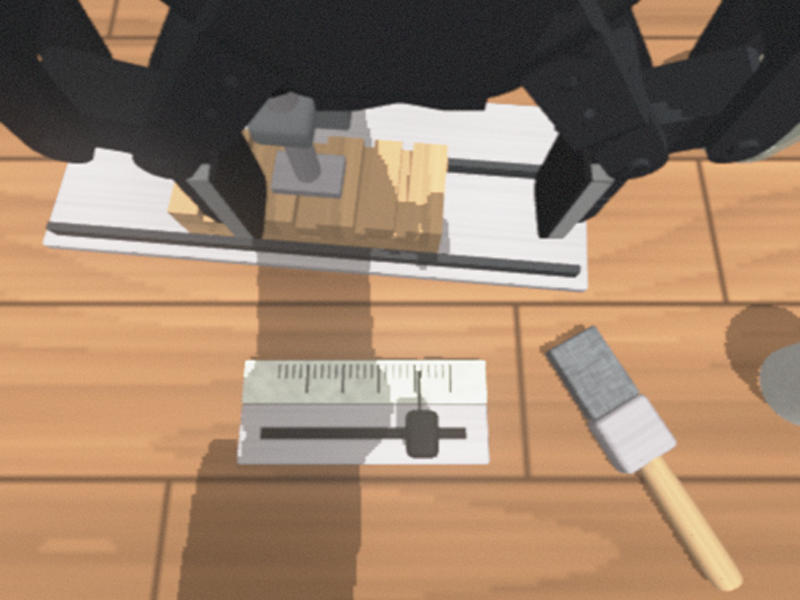

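Run:
```python
from h import *
im=cv2.rotate(cv2.imread("pics/w10.png"),cv2.ROTATE_180)
cv2.imwrite("pics/w10c.png",cv2.resize(im[225:300,148:318],(799,352),interpolation=cv2.INTER_CUBIC))
```

```text
(no output)
```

View pics/w10c.png

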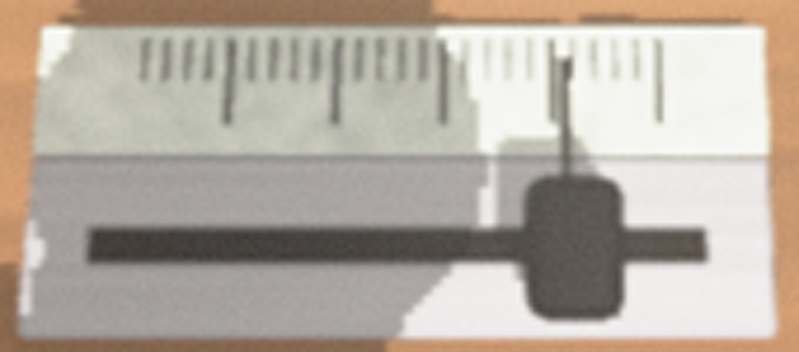

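Run:
```python
from h import *
o=get_obs();d=wcam(read_camera("wrist"),o)
c=lambda x,y:unrot(x,y,4.7,148,225)
for n,p,z in [("top L",(527,245),.0545),("top R",(622,245),.0545),("top near",(575,318),.0545),("far",(575,178),.0545),("rule",(20,338),.014),("rule",(775,338),.014),("rule",(42,27),.014),("rule",(765,27),.014),("t0",(659,120),.014),("t20",(228,120),.014),("slotL",(90,245),.014),("slotR",(706,245),.014),("blade",(565,80),.0165)]:
    print(n,np.round(ray(d,c(*p),z)[:2],4))
```

```text
top L [ 0.434  -0.1223]
top R [ 0.434 -0.141]
top near [ 0.4204 -0.1316]
far [ 0.4469 -0.1319]
rule [ 0.4138 -0.0103]
rule [ 0.4139 -0.1776]
rule [ 0.483  -0.0088]
rule [ 0.483  -0.1789]
t0 [ 0.4614 -0.1533]
t20 [ 0.4614 -0.0538]
slotL [ 0.4336 -0.0242]
slotR [ 0.4337 -0.1631]
blade [ 0.4703 -0.1316]
```

Run:
```python
from h import *
R=Rt(np.pi/2,0)
plan([.4337,-.1317,.17],R);plan([.4337,-.1317,.095],R)
```

```text
shift [-0.496, -2.741, 3.619] turn [0.006, -0.002, 0.003] t 14.2
shift [-0.497, -2.744, 6.619] turn [0.006, -0.002, 0.003] t 14.2
```

Request:
apply_moves([
  [[-0.5,-2.74,0.5],[0,0,0],0],
  [[-0.5,-2.74,3.6],[0,0,0],0],
  [[-0.5,-2.74,3.6],[0,0,0],0],
  [[-0.5,-2.74,3.6],[0,0,0],0],
  [[-0.5,-2.74,5.2],[0,0,0],0],
  [[-0.5,-2.74,6.6],[0,0,0],0],
  [[-0.5,-2.74,6.6],[0,0,0],0],
  [[-0.5,-2.74,6.6],[0,0,0],0],
])

```text
t: 15.2
eef_pos: [0.4342, -0.1323, 0.0969]
tool_rot: [0.001, 0.707, 0.707, 0.001]
contact_force: [-0.4, 0.4, 0.2]
gripper_width: 0.498
```

Run:
```python
from h import *
o=get_obs();d=snap("wrist","w11.png"); print(o["eef_pos"],o["contact_force"],o["gripper_width"])
im=cv2.rotate(cv2.imread("pics/w11.png"),cv2.ROTATE_180)
cv2.imwrite("pics/w11b.png",cv2.resize(im,(800,600),interpolation=cv2.INTER_CUBIC))
```

```text
[ 0.43418396 -0.13231497  0.09693628] [-0.39365051  0.38717434  0.15272763] 0.49831090833939673
```

View pics/w11b.png

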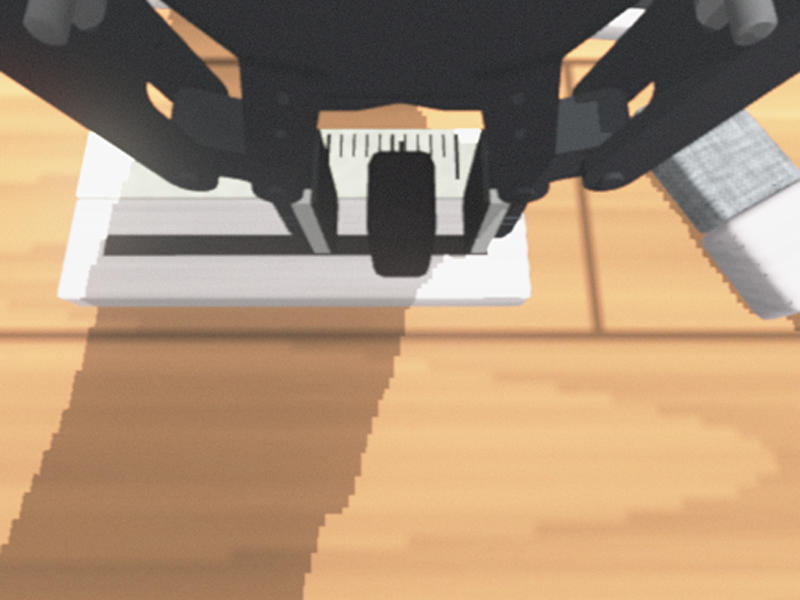

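Runner (px 402,215) sits centred between the pads. Close gently, then slide +23.5 mm.

Request:
apply_moves([
  [[0,0,0],[0,0,0],-1],
  [[0,0,0],[0,0,0],-1],
  [[0,0,0],[0,0,0],-1],
  [[0,0,0],[0,0,0],-1],
  [[0,0,0],[0,0,0],-1],
], force=20)

```text
t: 15.88
eef_pos: [0.4332, -0.1328, 0.0966]
tool_rot: [0.001, 0.707, 0.707, 0.0]
contact_force: [-0.6, 0.7, 7.4]
gripper_width: 0.232
```

Request:
apply_moves([
  [[0.15,0,0],[0,0,0],-1],
  [[0.3,0,0],[0,0,0],-1],
  [[0.45,0,0],[0,0,0],-1],
  [[0.6,0,0],[0,0,0],-1],
  [[0.75,0,0],[0,0,0],-1],
  [[0.88,0,0],[0,0,0],-1],
  [[0.94,0,0],[0,0,0],-1],
  [[0.94,0,0],[0,0,0],-1],
  [[0.94,0,0],[0,0,0],-1],
])

```text
t: 17.0
eef_pos: [0.4332, -0.1094, 0.0966]
tool_rot: [0.001, 0.707, 0.707, 0.0]
contact_force: [-1.8, -0.8, 8.4]
gripper_width: 0.23
```

Run:
```python
from h import *
o=get_obs();d=snap("wrist","w12.png"); print(o["eef_pos"],o["contact_force"],o["gripper_width"])
im=cv2.rotate(cv2.imread("pics/w12.png"),cv2.ROTATE_180)
cv2.imwrite("pics/w12b.png",cv2.resize(im[70:200,150:360],(800,495),interpolation=cv2.INTER_CUBIC))
```

```text
[ 0.43316101 -0.10943281  0.0966037 ] [-1.79970103 -0.83744102  8.43455929] 0.22950528967145817
```

View pics/w12b.png

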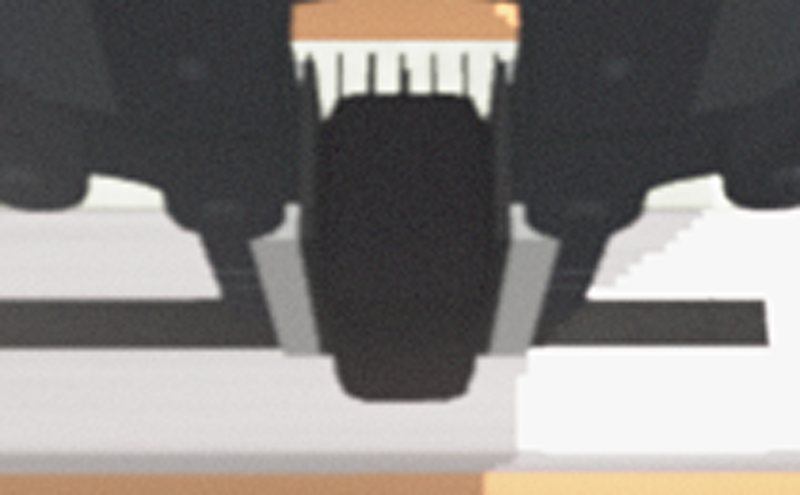

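Request:
apply_moves([
  [[0.94,0,0],[0,0,0],-0.3],
  [[0.94,0,0],[0,0,0],0],
  [[0.94,0,0],[0,0,0],0],
  [[0.94,0,-2],[0,0,0],0],
  [[0.94,2.74,-5.5],[0,0,0],0.5],
  [[0.94,2.74,-5.5],[0,0,0],1],
  [[0.94,2.74,-5.5],[0,0,0],1],
  [[0.94,2.74,-5.5],[0,0,0],1],
])

```text
t: 18.05
eef_pos: [0.4998, -0.0864, 0.2321]
tool_rot: [-0.0, 0.708, 0.706, -0.001]
contact_force: [-0.3, -0.4, -0.8]
gripper_width: 0.998
```

Run:
```python
from h import *
o=get_obs();d=snap("wrist","w13.png"); print(o["eef_pos"])
im=cv2.rotate(cv2.imread("pics/w13.png"),cv2.ROTATE_180)
cv2.imwrite("pics/w13b.png",cv2.resize(im,(800,600),interpolation=cv2.INTER_CUBIC))
```

```text
[ 0.49978327 -0.08636803  0.23205113]
```

View pics/w13b.png

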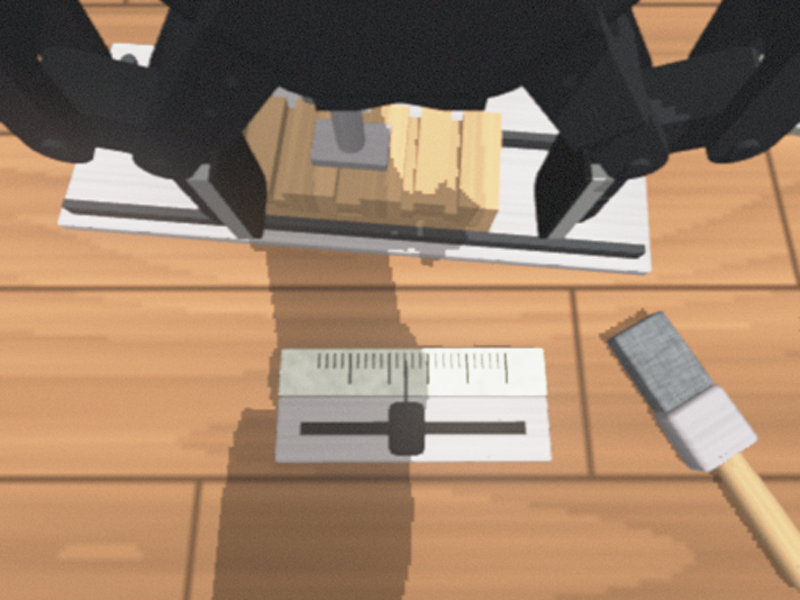

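Run:
```python
from h import *
im=cv2.rotate(cv2.imread("pics/w13.png"),cv2.ROTATE_180)
cv2.imwrite("pics/w13c.png",cv2.resize(im[215:300,172:357],(800,368),interpolation=cv2.INTER_CUBIC))
```

```text
(no output)
```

View pics/w13c.png

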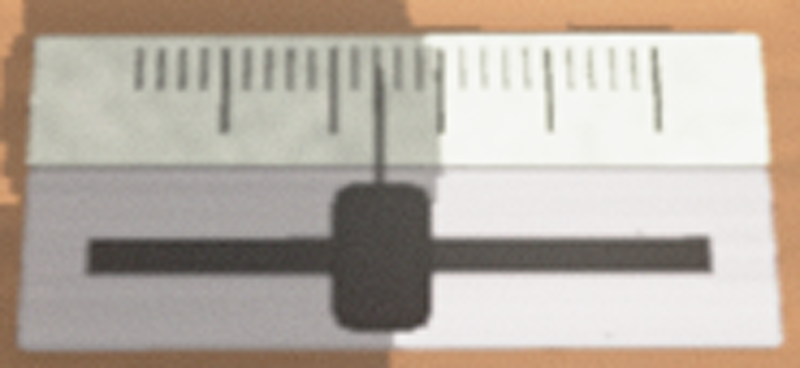

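Run:
```python
from h import *
o=get_obs();d=wcam(read_camera("wrist"),o)
c=lambda x,y:unrot(x,y,4.324,172,215)
for n,p,z in [("top",(382,255),.0545),("t0",(657,100),.014),("t10",(440,100),.014),("t20",(224,100),.014),("blade",(379,100),.0165)]:
    print(n,np.round(ray(d,c(*p),z)[:2],4))
R=Rt(np.pi/2,0)
plan([.4337,-.0895,.17],R);plan([.4337,-.0895,.096],R)
```

```text
top [ 0.433  -0.0892]
t0 [ 0.4672 -0.1533]
t10 [ 0.4673 -0.1033]
t20 [ 0.4674 -0.0535]
blade [ 0.4671 -0.0892]
shift [-0.138, -2.611, 2.466] turn [-0.02, 0.003, -0.007] t 18.15
shift [-0.137, -2.601, 5.426] turn [-0.02, 0.003, -0.007] t 18.15
```

Request:
apply_moves([
  [[-0.13,-2.61,0.5],[0,0,0],0],
  [[-0.13,-2.61,2.4],[0,0,0],0],
  [[-0.13,-2.61,2.4],[0,0,0],0],
  [[-0.13,-2.61,4],[0,0,0],0],
  [[-0.13,-2.61,5.4],[0,0,0],0],
  [[-0.13,-2.61,5.4],[0,0,0],0],
  [[-0.13,-2.61,5.4],[0,0,0],-1],
  [[-0.13,-2.61,5.4],[0,0,0],-1],
  [[-0.13,-2.61,5.4],[0,0,0],-1],
  [[-0.13,-2.61,5.4],[0,0,0],-1],
  [[-0.13,-2.61,5.4],[0,0,0],-1],
])

```text
t: 19.52
eef_pos: [0.4368, -0.0888, 0.0994]
tool_rot: [0.001, 0.707, 0.707, 0.001]
contact_force: [-0.7, 1.3, 7.3]
gripper_width: 0.228
```

Run:
```python
from h import *
o=get_obs();d=snap("wrist","w14.png"); print(o["eef_pos"],o["contact_force"],o["gripper_width"])
im=cv2.rotate(cv2.imread("pics/w14.png"),cv2.ROTATE_180)
cv2.imwrite("pics/w14b.png",cv2.resize(im[70:200,150:360],(800,495),interpolation=cv2.INTER_CUBIC))
```

```text
[ 0.43679477 -0.08877353  0.09936754] [-0.73239522  1.26583051  7.26800656] 0.22835142099723618
```

View pics/w14b.png

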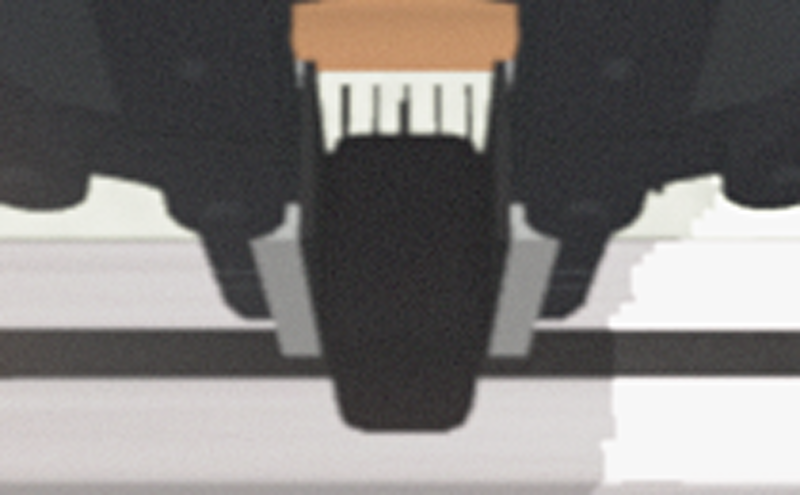

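Request:
apply_moves([
  [[-0.15,0,0],[0,0,0],-1],
  [[-0.3,0,0],[0,0,0],-1],
  [[-0.45,0,0],[0,0,0],-1],
  [[-0.6,0,0],[0,0,0],-1],
  [[-0.72,0,0],[0,0,0],-1],
  [[-0.77,0,0],[0,0,0],-1],
  [[-0.77,0,0],[0,0,0],-1],
  [[-0.77,0,0],[0,0,0],-1],
  [[-0.77,0,0],[0,0,0],-1],
])

```text
t: 20.7
eef_pos: [0.4368, -0.1081, 0.0994]
tool_rot: [0.001, 0.707, 0.707, 0.001]
contact_force: [0.5, 1.0, 7.0]
gripper_width: 0.232
```

Run:
```python
from h import *
o=get_obs();d=snap("wrist","w15.png"); print(o["eef_pos"],o["contact_force"],o["gripper_width"])
im=cv2.rotate(cv2.imread("pics/w15.png"),cv2.ROTATE_180)
cv2.imwrite("pics/w15b.png",cv2.resize(im[70:200,150:360],(800,495),interpolation=cv2.INTER_CUBIC))
```

```text
[ 0.43682997 -0.10814733  0.09937978] [0.5243321  1.01722382 6.95144239] 0.2316465075852154
```

View pics/w15b.png

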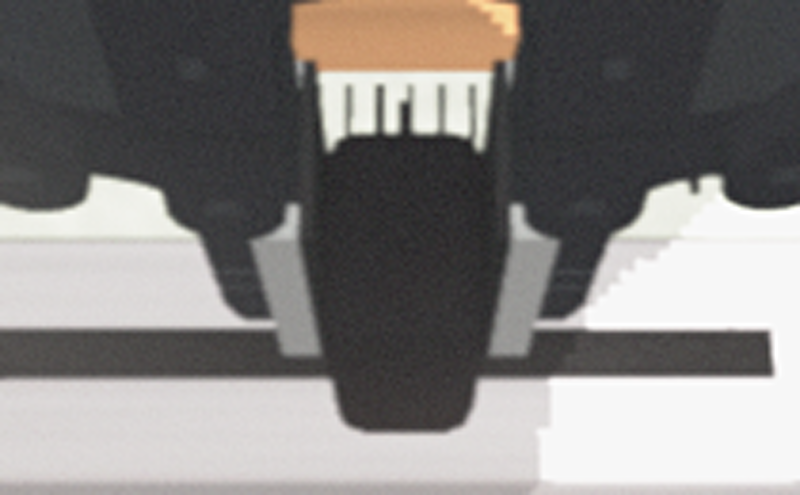

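Request:
apply_moves([
  [[0,0,0],[0,0,0],-0.3],
  [[0,0,0],[0,0,0],0],
  [[0,0,0],[0,0,0],0],
  [[0,0,-2],[0,0,0],0],
  [[0,2,-4.5],[0,0,0],0.5],
  [[0,2,-4.5],[0,0,0],1],
  [[0,2,-4.5],[0,0,0],1],
  [[0,2,-4.5],[0,0,0],1],
])

```text
t: 21.75
eef_pos: [0.4837, -0.1081, 0.2086]
tool_rot: [-0.001, 0.707, 0.707, -0.001]
contact_force: [0.5, 0.4, -0.4]
gripper_width: 1.002
```

Run:
```python
from h import *
o=get_obs();d=snap("wrist","w16.png"); print(o["eef_pos"])
im=cv2.rotate(cv2.imread("pics/w16.png"),cv2.ROTATE_180)
cv2.imwrite("pics/w16b.png",cv2.resize(im,(800,600),interpolation=cv2.INTER_CUBIC))
```

```text
[ 0.48371248 -0.10813352  0.20863852]
```

View pics/w16b.png

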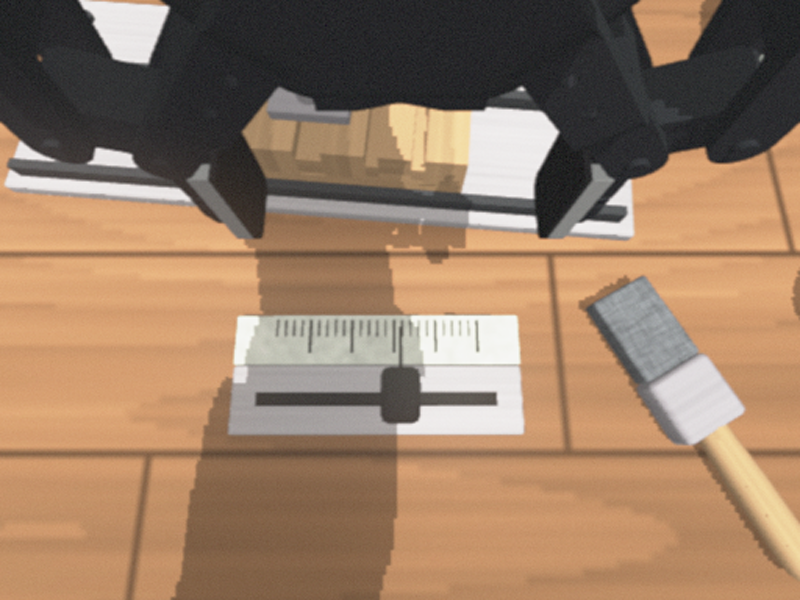

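```bash
cat >> h.py <<'E'
def zoom(fn,out,x0,y0,x1,y1,s):
    im=cv2.rotate(cv2.imread("pics/"+fn),cv2.ROTATE_180)[y0:y1,x0:x1]
    cv2.imwrite("pics/"+out,cv2.resize(im,None,fx=s,fy=s,interpolation=cv2.INTER_CUBIC))
E
python3 - <<'E'
from h import *
zoom("w16.png","w16c.png",200,195,320,280,6.5)
im=cv2.cvtColor(cv2.rotate(cv2.imread("pics/w16.png"),cv2.ROTATE_180),cv2.COLOR_BGR2GRAY)
for r in range(203,232): print(r," ".join("%3d"%v for v in im[r,240:282]))
E
```

```text
203 192 190 191 190 190 193 191 188 192 192 193 189 186 189 192 192 188 190 195 197 194 192 205 238 245 246 245 244 245 244 244 244 243 242 243 244 244 243 243 244 245 245
204 181 173 179 190 192 186 172 182 188 193 191 169 159 177 188 189 179 172 184 196 195 182 187 234 245 245 245 238 239 243 244 243 240 234 240 244 243 235 228 241 245 245
205 170 145 170 190 192 185 154 170 190 192 179 144 124 166 189 184 158 138 169 190 190 167 157 222 242 244 242 222 220 239 243 241 223 209 235 245 243 219 184 231 245 246
206 159 138 164 186 192 179 148 160 187 192 182 136 114 160 190 183 149 125 165 185 186 159 134 173 217 239 241 216 213 239 243 241 217 201 235 244 244 217 162 215 242 245
207 164 138 167 190 187 177 147 162 185 192 179 135 117 165 194 188 151 126 165 186 185 163 127 159 201 237 242 214 210 238 243 242 216 200 237 245 243 217 157 208 242 246
208 168 139 165 184 190 174 146 164 184 191 180 135 117 168 192 181 142 124 160 186 187 173 143 161 196 232 236 207 212 237 243 242 217 203 236 245 244 217 159 205 242 246
209 167 139 166 190 190 179 145 159 185 190 183 135 117 168 183 151 
[... 3187 characters left out ...]
 245 245 245
228 190 189 189 188 188 189 188 191 188 191 191 194 193 192 183 137 102 143 185 196 199 197 197 199 196 198 197 195 194 192 208 238 245 245 245 245 245 245 245 245 244 245
229 190 186 191 194 193 194 190 193 193 189 189 191 192 190 183 137 102 147 183 195 202 197 196 195 196 196 197 195 194 192 209 238 245 245 245 244 245 244 244 244 244 245
230 193 191 191 192 192 193 193 193 194 195 194 190 191 192 182 138 102 141 181 197 198 198 197 194 194 197 195 196 194 192 207 238 244 245 245 245 244 245 244 245 245 245
231 192 190 189 191 194 196 195 194 194 197 194 192 191 193 184 135 102 146 185 198 200 198 198 196 194 196 193 194 192 188 207 238 245 245 245 245 245 245 245 245 245 245
```

View pics/w16c.png

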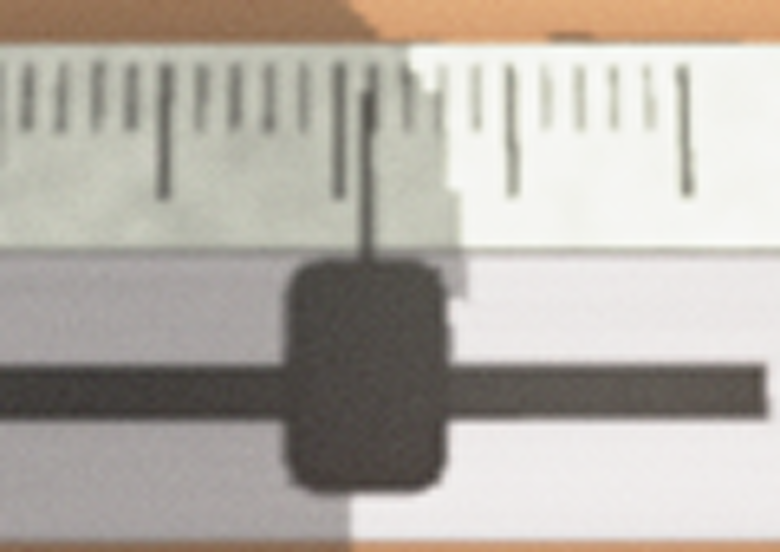

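Request:
apply_moves([
  [[-0.035,-2,1],[0,0,0],0],
  [[-0.035,-2,2.5],[0,0,0],0],
  [[-0.035,-2,2.5],[0,0,0],0],
  [[-0.035,-2,4.5],[0,0,0],0],
  [[-0.035,-2,4.5],[0,0,0],0],
  [[-0.035,-2,4.5],[0,0,0],-1],
  [[-0.035,-2,4.5],[0,0,0],-1],
  [[-0.035,-2,4.5],[0,0,0],-1],
  [[-0.035,-2,4.5],[0,0,0],-1],
  [[-0.035,-2,4.5],[0,0,0],-1],
])

```text
t: 23.05
eef_pos: [0.4366, -0.1089, 0.0995]
tool_rot: [0.001, 0.707, 0.707, 0.0]
contact_force: [-1.2, 1.8, 8.9]
gripper_width: 0.23
```

Run:
```python
from h import *
o=get_obs();d=snap("wrist","w17.png"); print(o["eef_pos"],o["contact_force"],o["gripper_width"])
zoom("w17.png","w17b.png",220,80,300,110,10)
```

```text
[ 0.43659756 -0.10887488  0.09947378] [-1.24896118  1.84193745  8.85726016] 0.229686132168844
```

View pics/w17b.png

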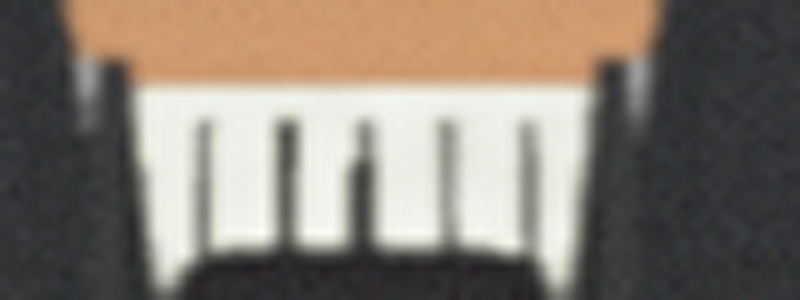

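Request:
apply_moves([
  [[0,0,0],[0,0,0],-0.3],
  [[0,0,0],[0,0,0],0],
  [[0,0,0],[0,0,0],0],
  [[0,0,-2],[0,0,0],0],
  [[0,2,-4.5],[0,0,0],0.5],
  [[0,2,-4.5],[0,0,0],1],
  [[0,2,-4.5],[0,0,0],1],
  [[0,2,-4.5],[0,0,0],1],
])

```text
t: 24.1
eef_pos: [0.4837, -0.109, 0.2087]
tool_rot: [-0.001, 0.707, 0.707, -0.001]
contact_force: [-0.2, 0.4, -0.8]
gripper_width: 1.001
```

Run:
```python
from h import *
o=get_obs();d=snap("wrist","w18.png"); print(o["eef_pos"])
zoom("w18.png","w18b.png",200,195,320,280,6.5)
snap("scene","s18.png")
cv2.imwrite("pics/s18b.png",cv2.resize(cv2.imread("pics/s18.png")[150:300,110:310],(800,600),interpolation=cv2.INTER_CUBIC))
R=Rt(np.pi/2-.085,np.radians(25)); plan([.50,-.07,.24],R)
```

```text
[ 0.4837287  -0.10902937  0.20868071]
shift [1.559, 0.639, -1.253] turn [-2.52, -0.104, 0.475] t 24.2
```

View pics/w18b.png

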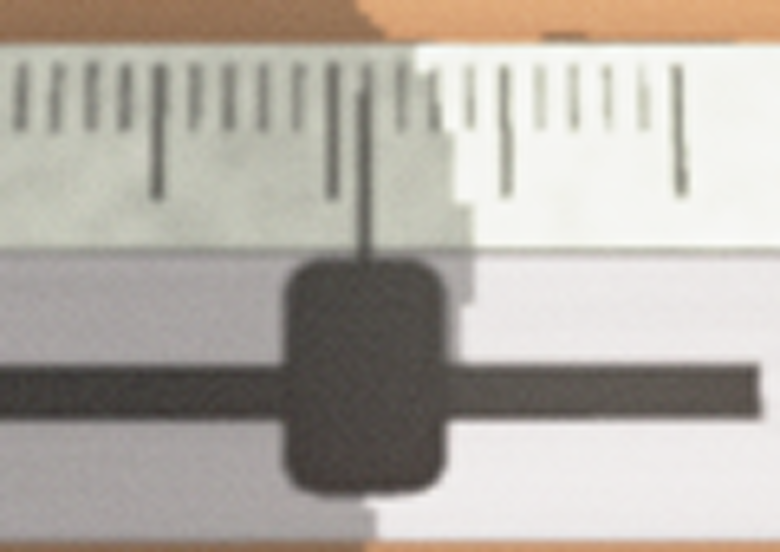

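View pics/s18b.png

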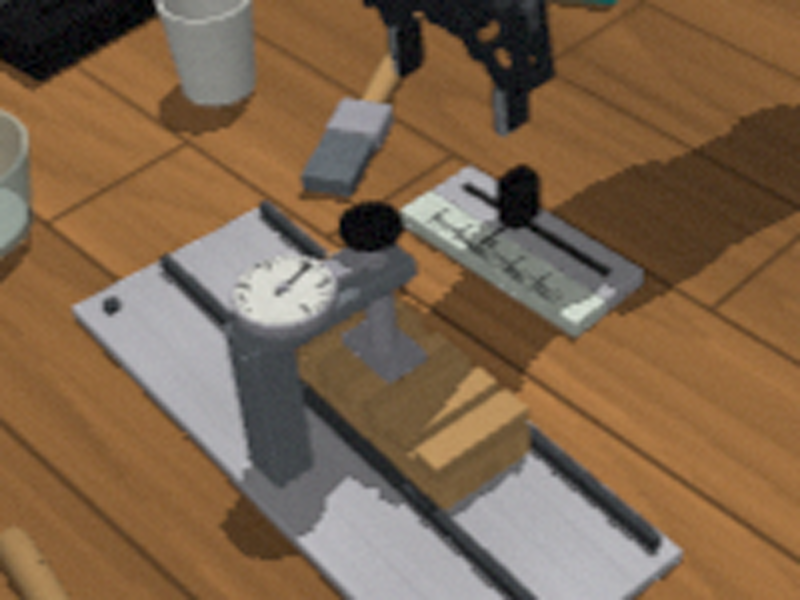

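Request:
apply_moves([
  [[1.56,0.64,-1.25],[-2.52,-0.1,0.48],1],
  [[1.56,0.64,-1.25],[-2.52,-0.1,0.48],1],
  [[1.56,0.64,-1.25],[-2.52,-0.1,0.48],1],
  [[1.56,0.64,-1.25],[-2.52,-0.1,0.48],1],
])

```text
t: 24.7
eef_pos: [0.4996, -0.07, 0.2403]
tool_rot: [0.16, 0.719, 0.66, 0.146]
contact_force: [-0.2, 0.3, 0.8]
gripper_width: 1.004
```

Run:
```python
from h import *
o=get_obs();d=snap("wrist","w19.png"); print(o["eef_pos"],o["contact_force"],o["t"])
im=cv2.rotate(cv2.imread("pics/w19.png"),cv2.ROTATE_180)
cv2.imwrite("pics/w19b.png",cv2.resize(im,(800,600),interpolation=cv2.INTER_CUBIC))
d=snap("top","t19.png");cv2.imwrite("pics/t19b.png",cv2.resize(cv2.imread("pics/t19.png")[65:215,178:345],(668,600),interpolation=cv2.INTER_CUBIC))
```

```text
[ 0.49960808 -0.06996292  0.24032683] [-0.20967415  0.32290831  0.76811962] 24.7
```

View pics/w19b.png

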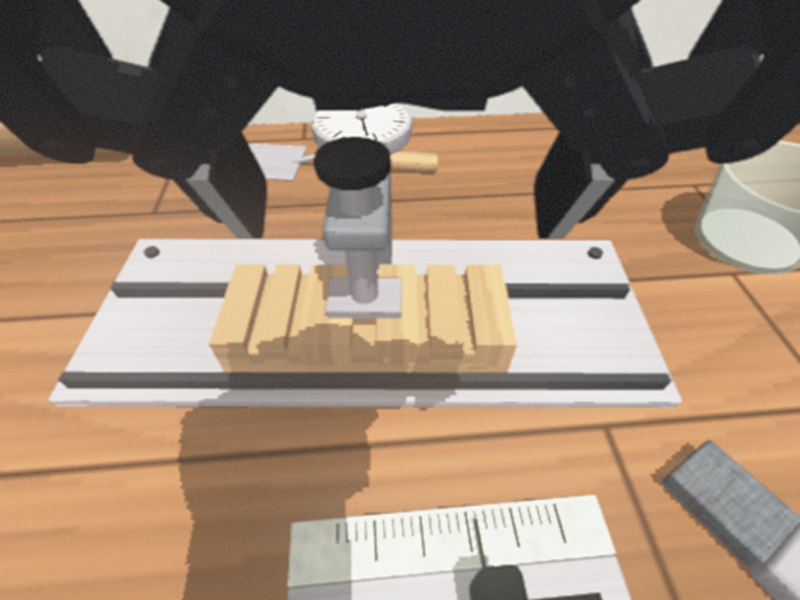

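View pics/t19b.png

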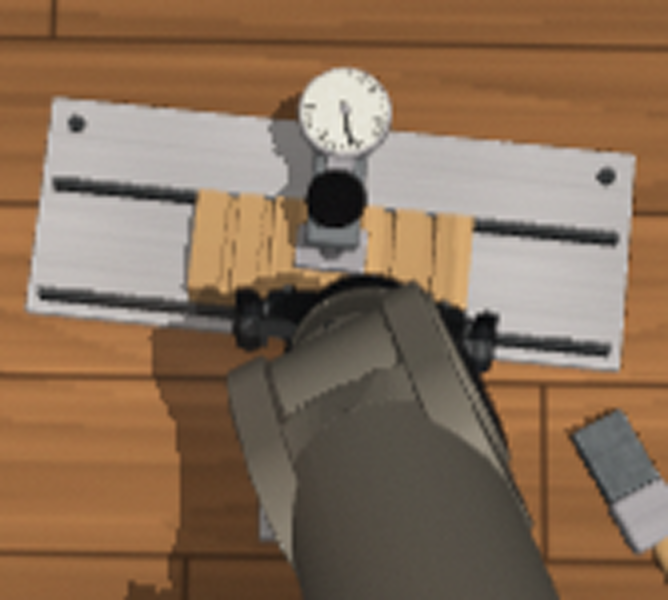

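```bash
python3 -c "
from station import hand_in; print(hand_in())"
```

```text
the job is handed in; nothing more can be done
None
```

The board is in place, the gauge is down on it reading 9.0 mm, and the tally runner is set at 9. I handed the job in at about 25 s, with the arm clear of everything.

- **Board:** I pushed it about 4 mm along the bed. The wrist view then put the pin within 0.1 mm of the middle of the wide groove.
- **Gauge:** I pressed the cap until the force rose from 6 N to about 15 N and the head stopped moving. After the tool left, no gap showed under the foot. The hand read 9.03–9.05 mm against a fit of the dial's ticks.
- **Tally:** The pointer rests on the 9 tick, at about 9.06 to 9.08 mm in the last close views.

**What went wrong:**
- A wrong move while releasing carried the runner on to about 12.8, so I took hold of it again and brought it back.
- That brought it to 9.2, so I regripped it to set it at 9.
- The fixed cameras disagreed by about 6 mm along y, so I relied on the wrist camera for positions.

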